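Fish the lock pin out of a screen-frame clamp

TASK

Release the printing screen: take the hook from its stand, catch the wire loop of the lock pin deep in the clamp's leaning barrel and draw the pin right out with the hook, keeping the fingers off the pin. Set the pin down gently in the black tray, free of the hook, then hang the hook back in the slot of its stand. Leave the ink jar, squeegee and tape roll where they are.

Things in the scene. Friction and masses are not known exactly. Their poses are not given: they have to be found in the camera images.
- hook_grip (a point): Centre of the wooden handle of the hook tool (loose, about 0.12 kg). Handle: 22 x 22 mm square, 60 mm long along the tool's z axis. Under it a steel collar, 40 mm across and 6 mm thick, whose underside is 36 mm below this point. z points from the hook end to the handle (up when hanging), x points the way the toe points.
- hook_crook (a point): Lower bend of the same tool (axes as hook_grip), on the centre line of its straight 4 mm steel shaft, 115 mm below the collar's underside, 151 mm below hook_grip. From here a straight 4 mm round toe runs out along +x, rising along +z: its end's centre lies 9.5 mm along x, 5.5 mm up z (rounded, 2 mm radius). A wire caught on the toe settles in this V.
- stand: Fixed steel hook stand; origin on the bench under the hook's seat. Level plate, top at z = 150 mm, 8 mm thick, x -35 to 53, y within 40 mm, with an open slot 16 mm wide from its -x edge to x = 12 mm. Column under it at x = 43 to 53 mm; foot 12 mm high, x -43 to 67, y within 50 mm. The shaft hangs in the slot near x = 0, collar on the plate, hook_grip then 186 mm up.
- clamp: Fixed clamp gripping a flat wooden screen frame; origin on the bench, x forward (away from the barrel's open side), z up. A round barrel, outer 64 mm across, leans 25 degrees from vertical towards -x. Its bore is 48 mm across and 120 mm deep; its outward axis is (-0.423, 0, 0.906) in this frame. The screen frame lies beyond it, x 92 to 372 mm, y within 180 mm, up to 37 mm high.
- bore_mouth (a point): Centre of the bore's open mouth (axes of the clamp), about 153 mm above the bench.
- bore_floor (a point): Centre of the bore's closed floor (axes of the clamp), 120 mm from the mouth along the bore's axis.
- pin_center (a point): Centre of the steel lock pin's round body (loose, about 0.16 kg): 44 mm across, 30 mm long along its z, flat foot it can stand on. It slides freely in the bore, 2 mm play all round, resting on the bore's floor and lower wall. z points to the loop, out along the bore; at the start y is level, across the clamp, and x points away and upwards.
- pin_loop (a point): Crown of the pin's wire loop (4 mm wire, point on its centre line, 38 mm along z from pin_center; pin's axes). The rigid loop stands in the pin's y-z plane: 22 mm inner width, 21 mm clear height down to the body's flat top; crown arched. Starts about 67 mm inside the mouth. The hook fits down beside the loop, toe short of the wire, crook some 12 mm below the crown; then move it through.
- tray: Fixed black plastic tray, 170 (x) x 150 (y) x 35 mm high, wall and floor 4 mm; origin on the bench under its middle.
- ink: Bystander: loose ink jar, 80 mm across, 100 mm high; origin under its middle.
- squeegee: Bystander: loose squeegee lying flat, wooden grip 200 mm long (x) and 45 mm wide, 22 mm high, with a rubber blade along its +y side out to y = 56 mm; origin under the grip's middle.
- tape: Bystander: loose card tape roll lying flat, 84 mm across, 25 mm high; origin under its middle.
Mind the look-alikes: they are no part of the job. There is more than one size of the stand; the job needs the middle-sized.

How it is judged (in metres and radians):
On the way, in this order (a step that is already met when the one before it is completed fails the run):
1. the pin is right out of the bore, hanging on the hook (contact force between hook and pin above 0.3 N and distance between pin_center and bore_floor above 0.137 m), for 0.2 s.
2. the pin rests in the tray, free of the hook (x of pin_center in the frame of tray between -0.085 and 0.085 m and y of pin_center in the frame of tray between -0.075 and 0.075 m and z of pin_center in the frame of tray below 0.045 m and linear speed of pin below 0.03 m/s and contact force between hook and pin below 0.05 N), for 0.2 s.
At the end, for the whole second after the job is handed in: Pin at rest in the tray, standing or lying (centre inside its outline, under 45 mm up), not touching the hook; hook let go and still, hanging by its collar in the stand's slot (handle centre -24 to +15 mm along and within 14 mm across the slot, 8 mm in height; tilt under 0.12 rad) (all of step 2 and x of hook_grip in the frame of stand between -0.024 and 0.015 m and y of hook_grip in the frame of stand between -0.014 and 0.014 m and z of hook_grip in the frame of stand between 0.178 and 0.194 m and angle between hook_grip's own z axis and vertical below 0.12 rad and linear speed of hook below 0.03 m/s and contact force between the fingers and hook below 0.05 N and angular speed of pin below 0.3 rad/s).
It fails at once if the fingers touch the pin (contact force between the fingers and pin above 0.5 N).
It fails at once if the pin is dropped or flung (faster than 1 m/s) (linear speed of pin above 1 m/s).
It fails at once if the ink jar is moved more than 30 mm (distance of ink from where it was at the start of the episode above 0.03 m).
It fails at once if the squeegee is moved more than 30 mm (distance of squeegee from where it was at the start of the episode above 0.03 m).
It fails at once if the tape roll is moved more than 30 mm (distance of tape from where it was at the start of the episode above 0.03 m).
It also fails if it takes over 72 s, if anything falls off the work surface, if the arm or the gripper's body presses on something with over 40 N, if the wrist force passes 120 N, or if a joint passes its speed limit or range.

ROBOT

A 6-joint arm with a two-finger parallel gripper is mounted at the origin on the work surface. World frame = base frame: x ahead of the robot, y to its left, z up, the work surface at z = 0. Lengths are in m, angles in degrees, forces in N, time in s.
With the tool pointing down it reaches from about 0.375 to 0.9 m from the base axis. Payload 3.1 kg.
Tool frame: the origin (TCP) lies on the centre line of the jaws, within the pads' length; the fingertips stand 17 mm ahead of it and the grasp point (between the pads) lies 2 mm behind it; y points along the fingers, x is the direction in which the jaws open and shut, and the axes are right-handed (so a half turn about y gives the same grasp; the last joint's range is limited). The gripper opens to 87 mm and grips with 3 to 60 N. Pads are 19 mm wide; open, the fingers measure 117 mm over their backs; the gripper's body (75 mm by 190 mm) begins 51 mm behind the grasp point.
Start: joints at [59.96, 30.224, 82.088, -0, 67.689, -10.227], TCP at [0.212, 0.588, 0.24] pointing down, gripper open.
Joint ranges: [-176.69, 176.69], [-43.24, 126.21], [12.49, 139.97], [-82, 262], [0, 151.66], [-163.58, 163.58]. Speed limits (degrees/s): [159.86, 159.86, 180, 180, 180, 180].

INTERFACE

Orientations are given as a 3x3 rotation matrix whose columns are the frame's x, y, z axes.
In Python, from rig import read_state, capture, camera_info, hand_in, trace, tip_of gives the robot as it stands.
- The arm moves only by the tool jog_arm, never from a script. Its argument "steps" is a list of rows, each an object with "fingers": the opening in per cent of the stroke, from 0 (shut) to 100 (fully open); "delta_pos": the shift along the world's x, y, z in mm, a list of three; "turn": the turn about the world's z in degrees. A call has 1 to 20 rows; each row is the pose to reach, as a shift and turn from the pose commanded when the call began; what a row does not reach only later rows make up. A row lasts 1/12 s, in which the tool goes at most 41.7 mm and 7.16 degrees, less where a joint would pass 70% of its speed; a pose out of reach is approached as far as the arm can. A call with a gripper value outside its range is refused whole. The fingers move at their own pace and stop on an object; the grip force is fixed at half the most. Time passes only in rows, so rows that repeat a pose let the fingers close. It gives the time, the measured TCP pose, the force and the opening at its end, in the units of the state.
- read_state(): the state, without advancing time (a new reading comes with each control period).
- capture(name): name is "scene" or "side" or "wrist"; returns the picture (384x512x3 uint8, red, green, blue); there is no depth.
- camera_info(name): a dict with "fov_y" (degrees; the focal length in pixels is half the picture's height over the tangent of half this angle, whatever the lens; pixels are square), "cx", "cy" (the principal point, pixels), "k1" (the pictures are not rectified: a ray, as slopes to the right and down, at radius r is drawn at 1 + k1 r^2 times it, then the intrinsics apply), "view" (4x4, takes a point from world to camera coordinates); the wrist camera has in their place "tool_from_camera" (4x4, takes a point from camera to tool coordinates, whose origin is the TCP and whose axes are the tool frame's). Camera axes: x right, y down, z forward; pixel columns grow to the right and rows downward; lengths in m; the calibration is good to about 2 mm. A picture is of the moment at which its call begins: read the wrist's pose just before it. camera_info takes no time and is no camera call.
- hand_in(): hands the job in, once; it reports no verdict.
Trained networks look in the newest picture that a camera, given by its name, has taken for a name from the list of things; names that differ only in an ending like _2 or _b are one class to them, and where a whole thing is asked for, a point or a joint stands for the part that bears it (a point fixed in the world has none). Each returns a list of dicts, best first, with "confidence" (0 to 1); they miss things now and then, are a little off and sometimes report something else, mostly with a low value. They report only what shows in the picture. A call takes as long as a camera call. They do not tell look-alikes from the thing itself.
- trace(target, camera): "mask" (384x512 bool, what is visible of it).
- tip_of(target, camera): "position" ([x, y, z] in m, in world coordinates, good to about 4 mm: a listed point, or the origin of a listed thing).
The state is a dict: "time_s": time; "joint_positions": joint angles; "qvel": joint speeds; "tau": joint torques, N m; "position": TCP position; "tcp_rot": TCP orientation; "force": force on the tool from outside, world axes, zero at the start; "moment": the same for the moment, N m; "opening": opening from 0.0 (shut) to 1.0 (fully open).
Only numpy, scipy, OpenCV 4.12 (cv2) and the standard library are available. Lean on these libraries where they do the work, as an engineer would, in place of code of your own. Each camera call takes 0.05 s, during which the arm holds its last target.

## Working session

There is one attempt and no reset: what is moved stays moved. The work goes in short steps, Python scripts to look and compute and a tool call to move; the robot and the scene stay as the last step left them, time stands still between calls to the robot, and variables do not carry over. Pictures are saved under pics/ and viewed, and the job is handed in when it is done.

Besides the shell and the picture viewer there is one more tool, called after "Emit:" by a JSON object that holds its "name" and its "arguments", one argument or row to a line. jog_arm: Moves the arm, as the interface text tells. Its arguments: {"type":"object","properties":{"steps":{"type":"array","items":{"type":"object","properties":{"fingers":{"type":"number"},"delta_pos":{"type":"array","items":{"type":"number"}},"turn":{"type":"number"}}}}},"required":["steps"]}

```bash
mkdir -p pics; ls; cat > h.py <<'E'
import numpy as np, cv2
from rig import *
def save(img,n): cv2.imwrite('pics/'+n+'.png',cv2.cvtColor(img,cv2.COLOR_RGB2BGR))
def K(c):
    f=192/np.tan(np.radians(c['fov_y']/2)); return f,c['cx'],c['cy'],c['k1']
def view(name,st=None):
    c=camera_info(name)
    if name!='wrist': return c,np.array(c['view'])
    st=st or read_state(); T=np.eye(4);T[:3,:3]=st['tcp_rot'];T[:3,3]=st['position']
    return c,np.linalg.inv(T@np.array(c['tool_from_camera']))
def proj(name,P,st=None):
    c,V=view(name,st); f,cx,cy,k=K(c); P=np.atleast_2d(P)
    q=P@V[:3,:3].T+V[:3,3]; s=q[:,:2]/q[:,2:]; r2=(s**2).sum(1,keepdims=True)
    return s*(1+k*r2)*f+[cx,cy]
def ray(name,uv,st=None):
    c,V=view(name,st); f,cx,cy,k=K(c); d=(np.array(uv,float)-[cx,cy])/f; s=d.copy()
    for _ in range(30): s=d/(1+k*(s@s))
    R=V[:3,:3]; o=-R.T@V[:3,3]; w=R.T@np.r_[s,1]; return o,w/np.linalg.norm(w)
def at_z(name,uv,z,st=None):
    o,w=ray(name,uv,st); return o+w*(z-o[2])/w[2]
def tri(rays):
    A=0;b=0
    for o,w in rays:
        M=np.eye(3)-np.outer(w,w); A=A+M;b=b+M@o
    return np.linalg.solve(A,b)
E
python3 - <<'E'
from h import *
for n in ['scene','side','wrist']:
    save(capture(n),n+'0'); c=camera_info(n); print(n,{k:(np.round(v,3).tolist() if not isinstance(v,str) else v) for k,v in c.items()})
print(read_state())
E
```

```text
pics
scene {'fov_y': 48.135, 'cx': 258.94, 'cy': 197.777, 'k1': -0.094, 'view': [[0.778, 0.629, -0.002, -0.385], [0.489, -0.606, -0.627, -0.182], [-0.396, 0.487, -0.779, 1.566], [0.0, 0.0, 0.0, 1.0]]}
side {'fov_y': 50.211, 'cx': 259.86, 'cy': 195.913, 'k1': -0.03, 'view': [[0.754, -0.657, -0.0, -0.375], [-0.357, -0.409, -0.84, 0.302], [0.552, 0.633, -0.543, 0.969], [0.0, 0.0, 0.0, 1.0]]}
wrist {'fov_y': 64.745, 'cx': 253.985, 'cy': 188.134, 'k1': -0.023, 'tool_from_camera': [[1.0, 0.0, -0.0, -0.0], [0.0, -0.271, 0.963, -0.145], [0.0, -0.963, -0.271, 0.074], [0.0, 0.0, 0.0, 1.0]]}
{'time_s': 0.15, 'joint_positions': array([ 5.99585681e+01,  3.02659943e+01,  8.21378589e+01,  4.35399173e-04,
        6.76903969e+01, -1.02283387e+01]), 'qvel': array([ 0.02581382, -0.17329966, -0.19884041,  0.04941502, -0.04170863,
        0.06779088]), 'tau': array([ 1.09658693e-03, -4.40433955e+01, -1.76842886e+01,  6.34043827e-02,
        5.52624499e-02, -1.21219578e-04]), 'position': array([0.21156124, 0.58755005, 0.23881356]), 'tcp_rot': array([[ 3.38954970e-01, -8.29602989e-04, -9.40802232e-01],
       [ 9.40801207e-01, -1.42047485e-03,  3.38955853e-01],
       [-1.61758470e-03, -9.99998647e-01,  2.99014485e-04]]), 'force': array([-0.25528796,  0.06786599,  0.59440465]), 'moment': array([-0.007713  , -0.08380092, -0.01736141]), 'opening': 0.9973583307119935}
```

View pics/scene0.png

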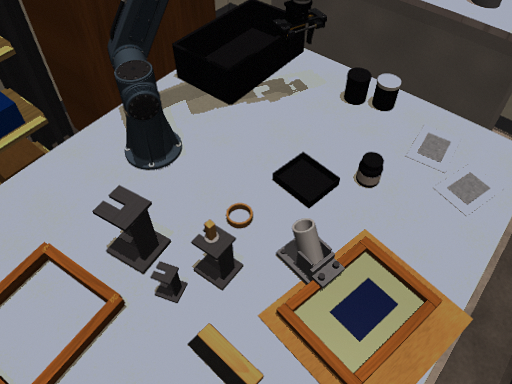

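View pics/side0.png

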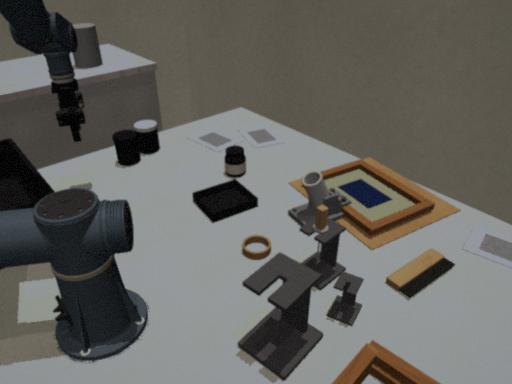

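View pics/wrist0.png

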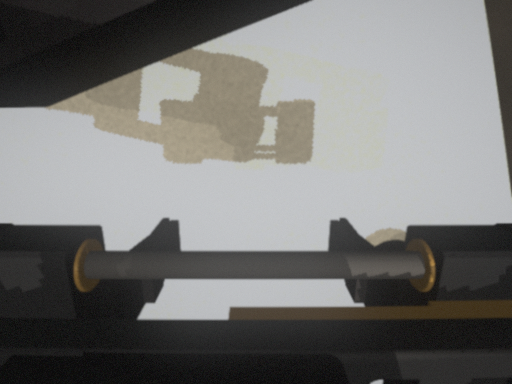

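```bash
python3 - <<'E'
from h import *
for cam in ['scene','side']:
  for t in ['stand','hook_grip','hook_crook','clamp','bore_mouth','tray','ink','squeegee','tape','pin_loop']:
    r=tip_of(t,cam)
    for d in r:
        p=np.array(d['position']); print(cam,t,round(d['confidence'],2),p.round(3),proj(cam,p)[0].round(0))
print(read_state()['time_s'])
E
```

```text
scene stand 0.89 [ 0.453 -0.36   0.006] [168. 288.]
scene stand 0.75 [ 0.273 -0.316  0.002] [137. 244.]
scene stand 0.63 [ 0.509 -0.218  0.001] [216. 265.]
scene stand 0.63 [0.682 0.355 0.001] [366. 179.]
scene hook_grip 0.8 [ 0.509 -0.215  0.191] [211. 227.]
scene hook_grip 0.34 [ 0.51  -0.216 -0.001] [217. 265.]
scene clamp 0.83 [ 0.678 -0.034 -0.003] [299. 255.]
scene bore_mouth 0.63 [ 0.672 -0.033  0.153] [302. 224.]
scene tray 0.91 [ 0.529  0.216 -0.002] [307. 182.]
scene tray 0.18 [ 0.679 -0.035 -0.   ] [300. 255.]
scene ink 0.93 [0.682 0.356 0.002] [367. 179.]
scene ink 0.55 [ 0.729 -0.038  0.04 ] [314. 258.]
scene squeegee 0.86 [ 0.72  -0.391 -0.001] [231. 356.]
scene tape 0.91 [ 0.45  -0.037 -0.003] [241. 217.]
side stand 0.82 [ 0.454 -0.353 -0.001] [341. 313.]
side stand 0.71 [ 0.505 -0.22  -0.   ] [315. 274.]
side hook_grip 0.62 [ 0.51  -0.217  0.183] [321. 218.]
side hook_crook 0.63 [ 0.509 -0.219  0.034] [317. 264.]
side clamp 0.96 [ 0.681 -0.032 -0.   ] [309. 218.]
side bore_mouth 0.72 [ 0.674 -0.029  0.153] [310. 178.]
side tray 0.72 [0.521 0.218 0.002] [223. 203.]
side ink 0.81 [0.683 0.358 0.002] [235. 173.]
side squeegee 0.79 [ 0.713 -0.393 -0.003] [414. 273.]
side tape 0.77 [ 0.45  -0.036  0.001] [256. 249.]
side pin_loop 0.58 [ 0.713 -0.392 -0.002] [413. 273.]
1.15
```

```bash
python3 - <<'E'
from h import *
a=cv2.imread('pics/scene0.png');b=cv2.imread('pics/side0.png')
A=cv2.resize(a[195:315,165:345],None,fx=4.4,fy=4.4,interpolation=3); B=cv2.resize(b[155:300,250:400],None,fx=4,fy=4,interpolation=3)
A=cv2.convertScaleAbs(A,alpha=1.6,beta=20);B=cv2.convertScaleAbs(B,alpha=1.6,beta=20)
cv2.imwrite('pics/cA.png',A);cv2.imwrite('pics/cB.png',B)
E
```

```text
(no output)
```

View pics/cA.png

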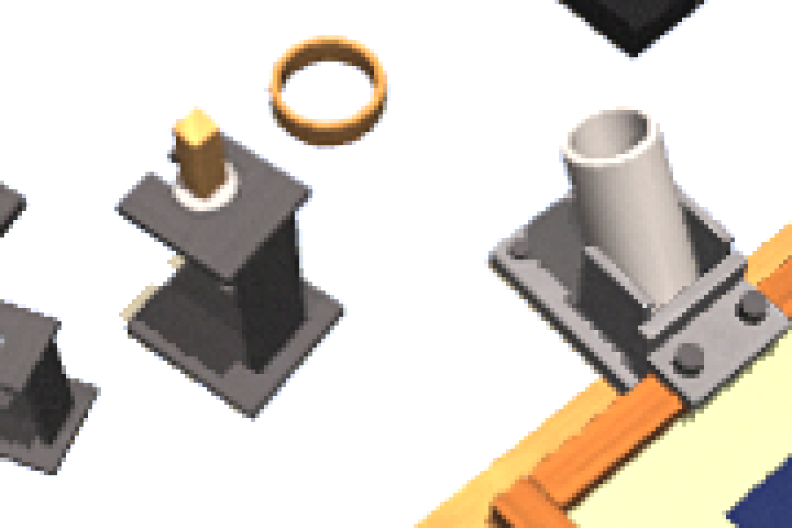

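View pics/cB.png

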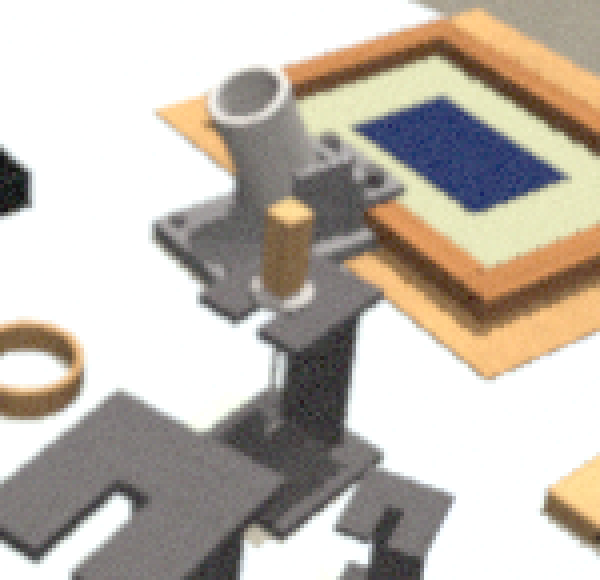

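```bash
cat > fit.py <<'E'
from h import *
from scipy.optimize import minimize
def box(x0,x1,y0,y1,z0,z1): return np.array([[x,y,z] for x in(x0,x1) for y in(y0,y1) for z in(z0,z1)])/1000
STAND=[box(-35,53,-40,-8,142,150),box(-35,53,8,40,142,150),box(12,53,-40,40,142,150),box(43,53,-40,40,12,142),box(-43,67,-50,50,0,12)]
def place(P,p): c,s=np.cos(p[2]),np.sin(p[2]); return P@np.array([[c,-s,0],[s,c,0],[0,0,1]]).T+[p[0],p[1],0]
def render(cam,boxes,p,S=4,st=None):
    m=np.zeros((384*S,512*S),np.uint8)
    for b in boxes:
        uv=proj(cam,place(b,p),st); cv2.fillConvexPoly(m,cv2.convexHull(((uv+.5)*S).astype(np.int32)),255)
    return cv2.resize(m,(512,384),interpolation=cv2.INTER_AREA)/255.
E
python3 - <<'E'
from fit import *
ms={}
for cam in ['scene','side']:
    capture(cam)
    for d in trace('stand',cam):
        m=d['mask']; ys,xs=np.nonzero(m); print(cam,round(d['confidence'],2),m.sum(),xs.mean().round(),ys.mean().round())
        tgt=(218,257) if cam=='scene' else (322,255)
        if np.hypot(xs.mean()-tgt[0],ys.mean()-tgt[1])<15 and cam not in ms: ms[cam]=m
np.savez('standmask.npz',**ms)
def cost(p):
    L=0
    for cam,m in ms.items(): L+=np.abs(render(cam,STAND,p)-m).sum()/m.sum()
    return L
best=None
for yaw in np.radians([-20,-5,10,25]):
    r=minimize(cost,[.51,-.217,yaw],method='Nelder-Mead',options=dict(initial_simplex=[[.51,-.217,yaw],[.52,-.217,yaw],[.51,-.207,yaw],[.51,-.217,yaw+.15]],xatol=1e-4,fatol=1e-4))
    print(r.x.round(4),np.degrees(r.x[2]).round(1),r.fun)
    if best is None or r.fun<best.fun: best=r
for cam in ms:
    im=capture(cam).copy(); mm=render(cam,STAND,best.x); e=cv2.Canny((mm*255).astype(np.uint8),50,150); im[e>0]=[255,0,0]
    x0,y0=(150,190) if cam=='scene' else (260,190)
    save(cv2.resize(im[y0:y0+120,x0:x0+140],None,fx=5,fy=5,interpolation=0),'fit_'+cam)
E
```

```text
scene 0.91 1787 217.0 259.0
scene 0.7 880 169.0 283.0
scene 0.63 3335 133.0 230.0
side 0.88 1274 346.0 298.0
side 0.74 6338 282.0 316.0
side 0.55 1642 325.0 253.0
[ 0.5086 -0.219   0.0334] 1.9 0.7270983490916895
[ 0.5086 -0.219   0.0334] 1.9 0.7274143568602138
[ 0.5093 -0.2185  0.0222] 1.3 0.7254156980702727Traceback (most recent call last):
  File "<stdin>", line 16, in <module>
    res = _minimize_neldermead(fun, x0, args, callback, bounds=bounds,
                               **options)
    fxr = func(xr)
    fx = function(np.copy(x), *(wrapper_args + args))
  File "<stdin>", line 12, in cost
  File "fit.py", line 9, in render
    uv=proj(cam,place(b,p),st); cv2.fillConvexPoly(m,cv2.convexHull(((uv+.5)*S).astype(np.int32)),255)
  File "h.py", line 12, in proj
    c,V=view(name,st); f,cx,cy,k=K(c); P=np.atleast_2d(P)
        ~~~~^^^^^^^^^
  File "h.py", line 7, in view
    c=camera_info(name)
ValueError: time passes only in moves, steps and waits
```

```bash
python3 - <<'E'
from rig import *
import pickle
pickle.dump({n:camera_info(n) for n in ['scene','side','wrist']},open('cams.pkl','wb'))
print(read_state()['time_s'])
E
sed -i 's/^    c=camera_info(name)/    c=CAMS[name]/; s/^def save/import pickle,os\nCAMS=pickle.load(open("cams.pkl","rb"))\ndef save/' h.py
python3 - <<'E'
from fit import *
im={c:cv2.cvtColor(cv2.imread(f'pics/{c}0.png'),cv2.COLOR_BGR2RGB) for c in('scene','side')}
ms=np.load('standmask.npz')
for cam in ms:
    x0,y0=(150,190) if cam=='scene' else (260,190)
    a=im[cam].copy(); e=cv2.Canny((render(cam,STAND,[.509,-.2187,.03])*255).astype(np.uint8),50,150); a[e>0]=[255,0,0]
    b=im[cam].copy(); b[ms[cam]]=b[ms[cam]]//2+[0,120,0]
    f=lambda q:cv2.resize(cv2.convertScaleAbs(q[y0:y0+120,x0:x0+120],alpha=1.5,beta=15),None,fx=3.3,fy=3.3,interpolation=0)
    save(np.hstack([f(a),f(b)]),'fit_'+cam)
E
```

```text
1.35
```

View pics/fit_scene.png

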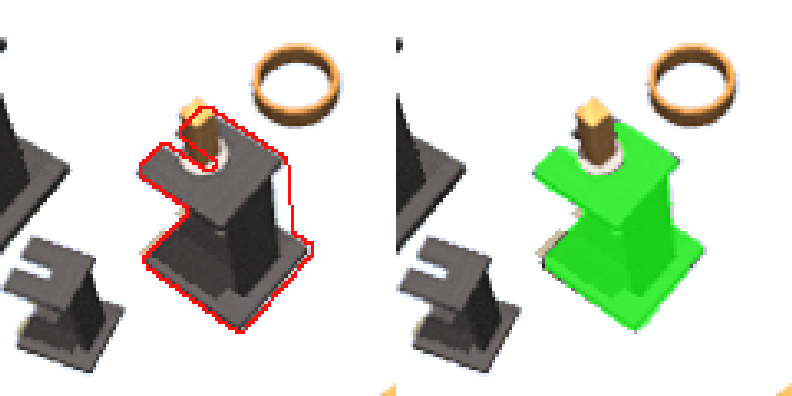

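View pics/fit_side.png

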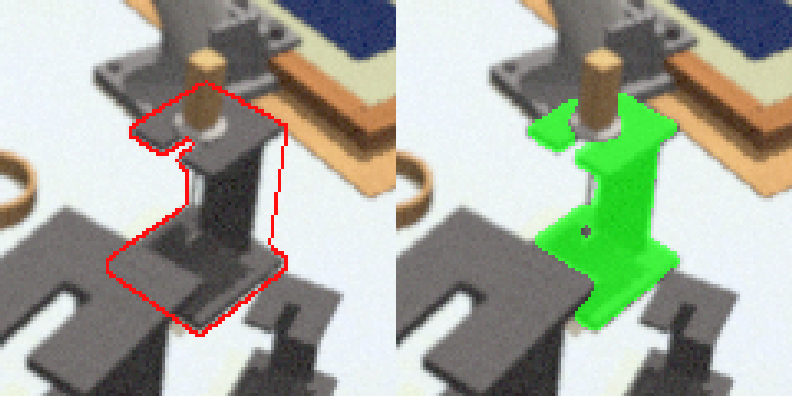

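Emit:
{"name": "jog_arm", "arguments": {
  "steps": [
    {"delta_pos": [30,-20,30],"turn": 0,"fingers": 100},
    {"delta_pos": [60,-50,60],"turn": 2},
    {"delta_pos": [90,-80,80],"turn": 4},
    {"delta_pos": [120,-110,90],"turn": 6},
    {"delta_pos": [150,-140,90],"turn": 8},
    {"delta_pos": [175,-170,90],"turn": 10},
    {"delta_pos": [200,-200,90],"turn": 12},
    {"delta_pos": [210,-240,90],"turn": 14},
    {"delta_pos": [220,-280,90],"turn": 16},
    {"delta_pos": [225,-320,90],"turn": 18},
    {"delta_pos": [230,-360,90],"turn": 20},
    {"delta_pos": [230,-400,90],"turn": 22},
    {"delta_pos": [230,-440,90],"turn": 22},
    {"delta_pos": [230,-480,90],"turn": 22},
    {"delta_pos": [230,-520,90],"turn": 22},
    {"delta_pos": [230,-560,90],"turn": 22},
    {"delta_pos": [230,-600,90],"turn": 22},
    {"delta_pos": [230,-640,90],"turn": 22},
    {"delta_pos": [230,-680,90],"turn": 22},
    {"delta_pos": [230,-720,90],"turn": 22}
  ]
}}

```text
$.steps[1]: bad value
```

Emit:
{"name": "jog_arm", "arguments": {
  "steps": [
    {"delta_pos": [30,-20,30],"turn": 0,"fingers": 100},
    {"delta_pos": [60,-50,60],"turn": 2,"fingers": 100},
    {"delta_pos": [90,-80,80],"turn": 4,"fingers": 100},
    {"delta_pos": [120,-110,90],"turn": 6,"fingers": 100},
    {"delta_pos": [150,-140,90],"turn": 8,"fingers": 100},
    {"delta_pos": [175,-170,90],"turn": 10,"fingers": 100},
    {"delta_pos": [200,-200,90],"turn": 12,"fingers": 100},
    {"delta_pos": [210,-240,90],"turn": 14,"fingers": 100},
    {"delta_pos": [220,-280,90],"turn": 16,"fingers": 100},
    {"delta_pos": [225,-320,90],"turn": 18,"fingers": 100},
    {"delta_pos": [230,-360,90],"turn": 20,"fingers": 100},
    {"delta_pos": [230,-400,90],"turn": 22,"fingers": 100},
    {"delta_pos": [230,-440,90],"turn": 22,"fingers": 100},
    {"delta_pos": [230,-480,90],"turn": 22,"fingers": 100},
    {"delta_pos": [230,-520,90],"turn": 22,"fingers": 100},
    {"delta_pos": [230,-560,90],"turn": 22,"fingers": 100},
    {"delta_pos": [230,-600,90],"turn": 22,"fingers": 100}
  ]
}}

```text
time_s: 2.77
position: [0.4414, -0.0124, 0.3299]
tcp_rot: [[-0.038, 0.001, -0.999], [0.999, -0.0, -0.038], [-0.0, -1.0, -0.001]]
force: [1.6, 0.8, -0.2]
opening: 1.001
```

```bash
python3 - <<'E'
from h import *
st=read_state(); im=capture('wrist'); save(im,'w1'); pickle.dump(st,open('st1.pkl','wb'))
for t in ['bore_mouth','pin_loop','clamp']:
    for d in tip_of(t,'wrist'): print(t,round(d['confidence'],2),np.round(d['position'],4),proj('wrist',d['position'],st)[0].round())
print(st['position'])
E
```

```text
clamp 0.85 [ 0.6799 -0.0338 -0.0022] [237. 283.]
clamp 0.67 [ 0.5046 -0.2143 -0.0029] [130. 185.]
[ 0.44135821 -0.01236751  0.32989271]
```

View pics/w1.png

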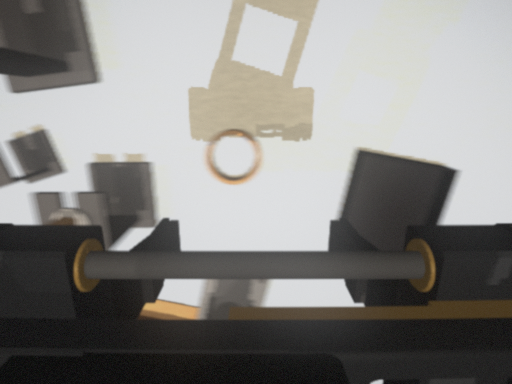

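```bash
python3 - <<'E'
from h import *
ims=[capture('side').astype(float) for _ in range(4)]
im=np.mean(ims,0).clip(0,255).astype(np.uint8)
uv=proj('side',[[.509,-.2187,.186],[.509,-.2187,.035],[.5185,-.2187,.0405],[.4995,-.2187,.0405],[.509,-.2092,.0405],[.509,-.2282,.0405]]);print(uv.round(1))
c=im[195:285,295:345]; save(cv2.resize(cv2.convertScaleAbs(c,alpha=2.2,beta=10),None,fx=6.5,fy=6.5,interpolation=cv2.INTER_CUBIC),'toe')
E
```

```text
[[321.6 217.7]
 [316.9 263.6]
 [319.5 260.4]
 [314.6 263.6]
 [314.4 260.2]
 [319.7 263.8]]
```

View pics/toe.png

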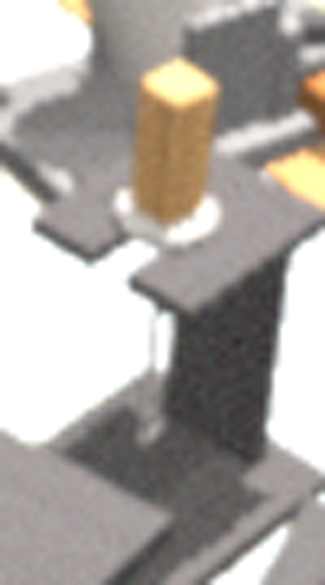

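Emit:
{"name": "jog_arm", "arguments": {
  "steps": [
    {"delta_pos": [25,-35,5],"turn": 0,"fingers": 100},
    {"delta_pos": [50,-70,10],"turn": 0,"fingers": 100},
    {"delta_pos": [75,-105,15],"turn": 0,"fingers": 100},
    {"delta_pos": [100,-140,20],"turn": 0,"fingers": 100},
    {"delta_pos": [120,-175,25],"turn": 0,"fingers": 100},
    {"delta_pos": [130,-205,30],"turn": 0,"fingers": 100},
    {"delta_pos": [130,-205,30],"turn": 0,"fingers": 100},
    {"delta_pos": [130,-205,30],"turn": 0,"fingers": 100}
  ]
}}

```text
time_s: 3.83
position: [0.5729, -0.2155, 0.3589]
tcp_rot: [[-0.038, -0.0, -0.999], [0.999, 0.001, -0.038], [0.001, -1.0, 0.0]]
force: [-0.0, 0.7, 0.1]
opening: 1.001
```

```bash
python3 - <<'E'
from h import *
st=read_state(); im=capture('wrist'); save(im,'w2'); pickle.dump(st,open('st2.pkl','wb'))
for t in ['hook_grip','hook_crook','stand','bore_mouth','clamp']:
    for d in tip_of(t,'wrist'): print(t,round(d['confidence'],2),np.round(d['position'],4),proj('wrist',d['position'],st)[0].round())
print(st['position'],st['joint_positions'])
E
```

```text
hook_grip 0.75 [ 0.5081 -0.2179  0.1846] [254. 112.]
stand 0.73 [ 0.5079 -0.2137  0.001 ] [257. 109.]
stand 0.36 [ 0.5092 -0.217   0.1847] [255. 114.]
bore_mouth 0.64 [ 0.6828 -0.0296  0.154 ] [395. 257.]
clamp 0.89 [ 6.828e-01 -3.100e-02  5.000e-04] [356. 215.]
[ 0.57285089 -0.21546354  0.35885144] [-3.10708228e+01  2.30529626e+01  7.50128516e+01  1.92088643e-02
  8.19742512e+01 -1.23275933e+02]
```

View pics/w2.png

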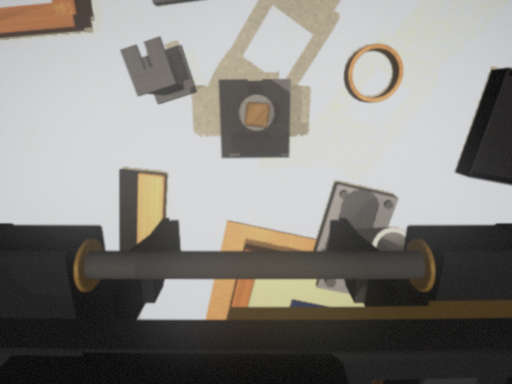

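```bash
python3 - <<'E'
from h import *
im=cv2.cvtColor(cv2.imread('pics/w2.png'),cv2.COLOR_BGR2RGB)
a=cv2.resize(cv2.convertScaleAbs(im[70:165,210:300],alpha=1.6,beta=10),None,fx=6,fy=6,interpolation=cv2.INTER_CUBIC)
b=cv2.resize(cv2.convertScaleAbs(im[165:310,300:410],alpha=1.6,beta=10),None,fx=4,fy=4,interpolation=cv2.INTER_CUBIC)[:570]
b=np.vstack([b,np.zeros((max(0,570-b.shape[0]),b.shape[1],3),np.uint8)])
save(np.hstack([a[:570],b])[:, :980],'w2c0')
save(a,'w2a');save(b,'w2b')
E
```

```text
(no output)
```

View pics/w2a.png

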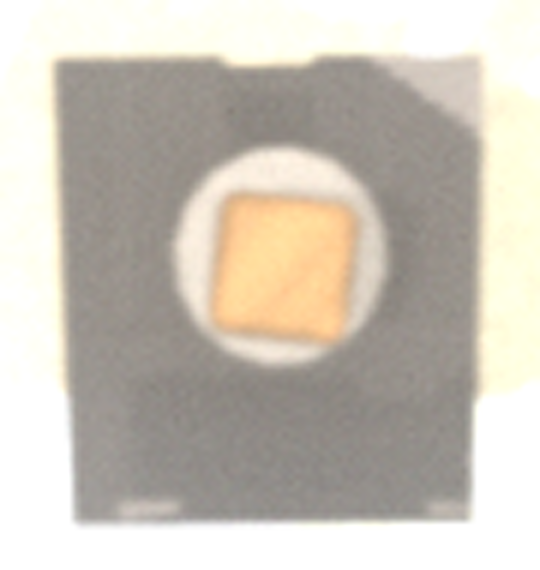

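View pics/w2b.png

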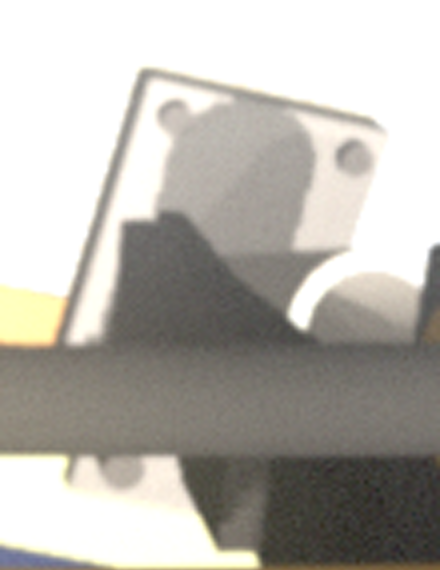

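```bash
python3 - <<'E'
from h import *
st=pickle.load(open('st2.pkl','rb'))
def pts(L,s,o,z): return np.array([at_z('wrist',(u/s+o[0]-.5,v/s+o[1]-.5),z,st) for u,v in L])
H=pts([(227,195),(356,206),(344,338),(213,327)],6,(210,70),.216)
print('handle',H.round(4).tolist(),H.mean(0).round(4))
for a,b in((0,1),(3,2),(0,3),(1,2)):
    d=H[b]-H[a]; print(np.linalg.norm(d).round(4),np.degrees(np.arctan2(d[1],d[0])).round(1))
c=pts([(281,256)],6,(210,70),.153+.003);print('collar',c.round(4))
for z in(0.0,.012):
  C=pts([(145,72),(385,127),(65,345),(68,480)],4,(300,165),z); print(C.round(4).tolist())
  for a,b in((0,1),(0,2),(0,3)):
    d=C[b]-C[a]; print(np.linalg.norm(d).round(4),np.degrees(np.arctan2(d[1],d[0])).round(1))
# stand plate edges z=.15
S=pts([(57,60),(482,60),(470,520),(75,520)],6,(210,70),.150)
print(S.round(4).tolist())
E
python3 - <<'E'
import cv2,numpy as np
a=cv2.imread('pics/scene0.png')[220:384,250:480]
cv2.imwrite('pics/frame.png',cv2.resize(cv2.convertScaleAbs(a,alpha=1.4),None,fx=3.4,fy=3.4,interpolation=2))
E
```

```text
handle [[0.4982, -0.2247, 0.216], [0.4991, -0.205, 0.216], [0.519, -0.2058, 0.216], [0.5181, -0.2262, 0.216]] [ 0.5086 -0.2154  0.216 ]
0.0198 87.5
0.0204 87.5
0.0199 -4.4
0.0199 -2.4
collar [[ 0.5086 -0.2156  0.156 ]]
[[0.625, -0.0729, 0.0], [0.6457, 0.0353, 0.0], [0.7556, -0.095, 0.0], [0.8264, -0.0868, 0.0]]
0.1101 79.2
0.1324 -9.6
0.2018 -4.0
[[0.622, -0.0763, 0.012], [0.6422, 0.0292, 0.012], [0.7495, -0.098, 0.012], [0.8186, -0.0899, 0.012]]
0.1075 79.2
0.1293 -9.6
0.197 -4.0
[[0.4752, -0.2582, 0.15], [0.4722, -0.18, 0.15], [0.5577, -0.1764, 0.15], [0.5607, -0.2539, 0.15]]
```

View pics/frame.png

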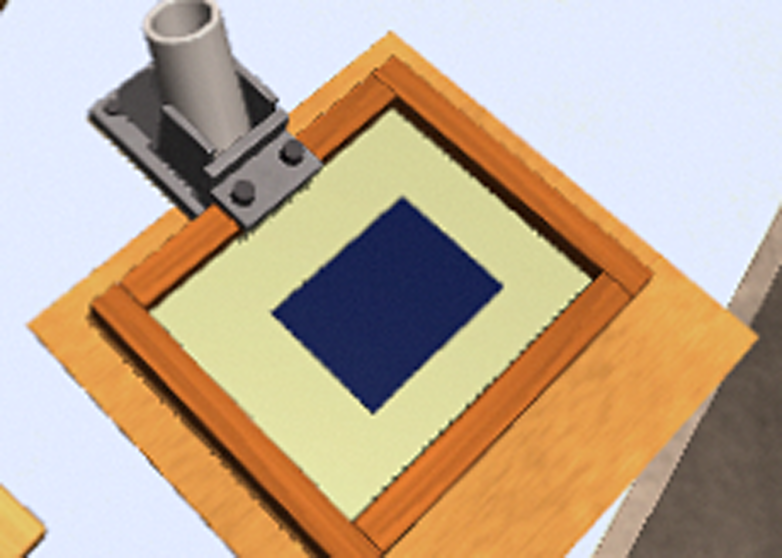

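```bash
python3 - <<'E'
from h import *
P=np.array([at_z('scene',(u/3.4+250,v/3.4+220),.037) for u,v in [(92,306),(388,57),(652,272)]])
print(P.round(4))
d=P[1]-P[0];print(np.linalg.norm(d),np.degrees(np.arctan2(-d[0],d[1])))
e=P[2]-P[1];print(np.linalg.norm(e),np.degrees(np.arctan2(e[1],e[0])))
from scipy.optimize import least_squares
def pred(p):
    c,s=np.cos(p[2]),np.sin(p[2]); L=np.array([[.092,-.18],[.092,.18],[.372,.18]]); return L@np.array([[c,s],[-s,c]])+p[:2]
r=least_squares(lambda p:(pred(p)-P[:,:2]).ravel(),[.68,-.03,-.18]);print(r.x,np.degrees(r.x[2]),r.fun.round(4))
E
```

```text
[[ 0.7426 -0.2301  0.037 ]
 [ 0.804   0.1174  0.037 ]
 [ 1.0785  0.0711  0.037 ]]
0.3529043731297644 -10.01221192750446
0.2784254599123274 -9.585616508056988
[ 0.68209162 -0.04059809 -0.17537001] -10.047961703244654 [-0.0014 -0.0038  0.0001  0.0031  0.0013  0.0007]
```

Emit:
{"name": "jog_arm", "arguments": {
  "steps": [
    {"delta_pos": [-32,0,-20],"turn": -2.5,"fingers": 100},
    {"delta_pos": [-64,0,-50],"turn": -5,"fingers": 100},
    {"delta_pos": [-64,0,-80],"turn": -5,"fingers": 100},
    {"delta_pos": [-64,0,-110],"turn": -5,"fingers": 80},
    {"delta_pos": [-64,0,-135],"turn": -5,"fingers": 60},
    {"delta_pos": [-64,0,-155],"turn": -5,"fingers": 50},
    {"delta_pos": [-64,0,-167],"turn": -5,"fingers": 45},
    {"delta_pos": [-64,0,-173],"turn": -5,"fingers": 45},
    {"delta_pos": [-64,0,-173],"turn": -5,"fingers": 45}
  ]
}}

```text
time_s: 4.88
position: [0.5071, -0.2144, 0.1856]
tcp_rot: [[0.048, -0.002, -0.999], [0.999, 0.002, 0.048], [0.001, -1.0, 0.002]]
force: [0.6, -0.5, 0.3]
opening: 0.63
```

```bash
python3 - <<'E'
from h import *
st=read_state(); print(st['position'],st['force']); save(capture('wrist'),'w3')
E
```

```text
[ 0.50706354 -0.21443755  0.18556693] [ 0.58652041 -0.47945644  0.28262233]
```

View pics/w3.png

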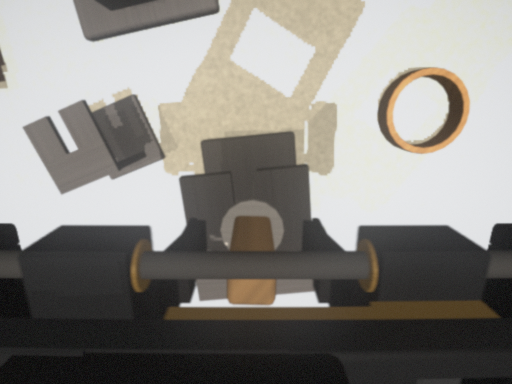

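Emit:
{"name": "jog_arm", "arguments": {
  "steps": [
    {"delta_pos": [1,-1,0],"turn": 0,"fingers": 30},
    {"delta_pos": [1,-1,0],"turn": 0,"fingers": 10},
    {"delta_pos": [1,-1,0],"turn": 0,"fingers": 0},
    {"delta_pos": [1,-1,0],"turn": 0,"fingers": 0},
    {"delta_pos": [1,-1,0],"turn": 0,"fingers": 0},
    {"delta_pos": [1,-1,0],"turn": 0,"fingers": 0},
    {"delta_pos": [1,-1,0],"turn": 0,"fingers": 0},
    {"delta_pos": [1,-1,0],"turn": 0,"fingers": 0}
  ]
}}

```text
time_s: 5.6
position: [0.5091, -0.2166, 0.1873]
tcp_rot: [[0.049, 0.001, -0.999], [0.999, -0.0, 0.049], [-0.0, -1.0, -0.001]]
force: [-0.9, 2.0, 5.1]
opening: 0.247
```

Emit:
{"name": "jog_arm", "arguments": {
  "steps": [
    {"delta_pos": [0,0,4],"turn": 0,"fingers": 0},
    {"delta_pos": [0,0,8],"turn": 0,"fingers": 0},
    {"delta_pos": [-10,0,8],"turn": 0,"fingers": 0},
    {"delta_pos": [-25,-1,8],"turn": 0,"fingers": 0},
    {"delta_pos": [-45,-2,8],"turn": 0,"fingers": 0},
    {"delta_pos": [-65,-3,8],"turn": 0,"fingers": 0},
    {"delta_pos": [-80,-3,10],"turn": 0,"fingers": 0},
    {"delta_pos": [-80,0,40],"turn": 0,"fingers": 0},
    {"delta_pos": [-80,15,80],"turn": 0,"fingers": 0},
    {"delta_pos": [-80,30,120],"turn": 0,"fingers": 0},
    {"delta_pos": [-80,40,150],"turn": 0,"fingers": 0},
    {"delta_pos": [-80,40,150],"turn": 0,"fingers": 0}
  ]
}}

```text
time_s: 6.6
position: [0.4306, -0.1766, 0.3427]
tcp_rot: [[0.048, 0.01, -0.999], [0.999, -0.007, 0.048], [-0.006, -1.0, -0.011]]
force: [1.3, -0.9, -2.0]
opening: 0.252
```

```bash
python3 - <<'E'
from h import *
st=read_state(); print(st['position'],st['force'],st['opening'])
for c in('scene','side'):
    im=capture(c); save(im,c+'3')
    for t in ('hook_crook','hook_grip'):
        for d in tip_of(t,c): print(c,t,round(d['confidence'],2),np.round(d['position'],4),proj(c,d['position'])[0].round())
    p=np.array(st['position'])+[0,0,.002]; print(proj(c,[p,p-[0,0,.151],p-[-.0095,0,.1455]]).round(1).tolist())
save(capture('wrist'),'w4')
for t in ('hook_crook','hook_grip'):
        for d in tip_of(t,'wrist'): print(t,round(d['confidence'],2),np.round(d['position'],4))
E
```

```text
[ 0.43060294 -0.17661212  0.34270587] [ 1.25602514 -0.90681021 -2.01276827] 0.2515990687610974
scene hook_crook 0.79 [ 0.4358 -0.1761  0.1887] [201. 205.]
scene hook_grip 0.6 [ 0.4269 -0.1752  0.343 ] [192. 164.]
[[192.4, 164.6], [199.2, 203.0], [201.5, 203.5]]
side hook_crook 0.75 [ 0.4285 -0.1746  0.1846] [286. 223.]
side hook_grip 0.86 [ 0.4284 -0.1755  0.333 ] [288. 170.]
[[289.4, 164.8], [287.0, 219.9], [289.9, 216.6]]
hook_crook 0.81 [ 0.4279 -0.176   0.1832]
hook_grip 0.56 [ 0.4263 -0.1791  0.3317]
```

View pics/side3.png

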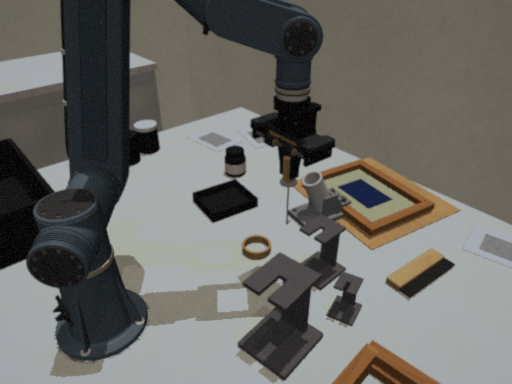

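View pics/scene3.png

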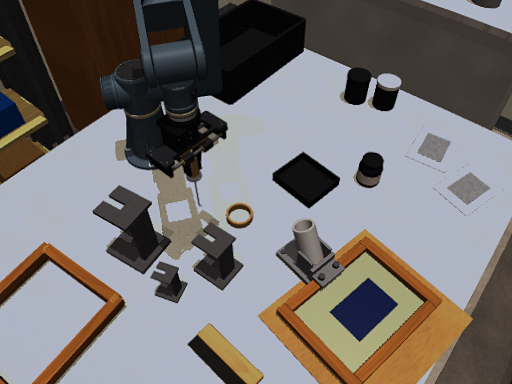

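View pics/w4.png

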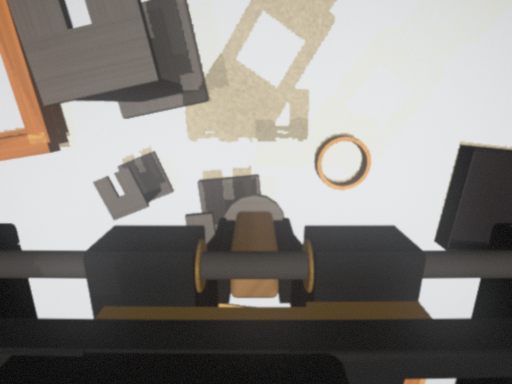

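```bash
python3 - <<'E'
from h import *
o=[]
for c,(u,v) in(('side',(288,205)),('scene',(198,195))):
    im=np.mean([capture(c).astype(float) for _ in range(4)],0).astype(np.uint8)
    o.append(cv2.resize(im[v-25:v+30,u-18:u+18],None,fx=10,fy=10,interpolation=cv2.INTER_CUBIC))
save(np.hstack(o),'toe2')
E
```

```text
(no output)
```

View pics/toe2.png

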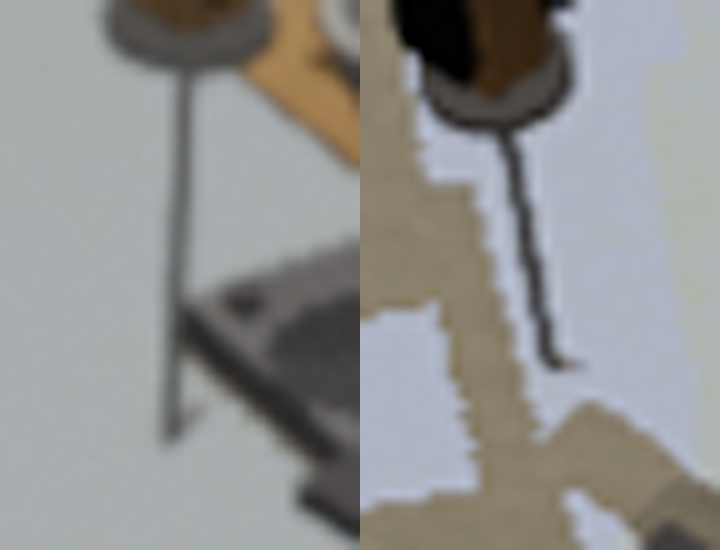

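```bash
python3 - <<'E'
from h import *
# crop pixel (x/10+u-18-.5...) centers
side=lambda x,y:(x/10+270-.45,y/10+180-.45); sc=lambda x,y:((x-360)/10+180-.45,y/10+170-.45)
for n,a,b in(('bend',(171,436),(552,362)),('collar-bottom',(184,68),(500,128))):
    r=[ray('side',side(*a)),ray('scene',sc(*b))]; P=tri(r); print(n,P.round(4),[ (np.linalg.norm(np.cross(P-o,w))*1e3).round(2) for o,w in r])
print(read_state()['position'])
E
```

```text
bend [ 0.4297 -0.1782  0.1843] [np.float64(1.25), np.float64(1.25)]
collar-bottom [ 0.4299 -0.1798  0.2871] [np.float64(4.11), np.float64(4.11)]
[ 0.42881542 -0.17650567  0.33652182]
```

Emit:
{"name": "jog_arm", "arguments": {
  "steps": [
    {"delta_pos": [20,5,15],"turn": -1,"fingers": 0},
    {"delta_pos": [50,20,24],"turn": -2,"fingers": 0},
    {"delta_pos": [80,35,24],"turn": -4,"fingers": 0},
    {"delta_pos": [110,50,24],"turn": -6,"fingers": 0},
    {"delta_pos": [140,65,24],"turn": -7.2,"fingers": 0},
    {"delta_pos": [170,78,24],"turn": -7.2,"fingers": 0},
    {"delta_pos": [200,90,24],"turn": -7.2,"fingers": 0},
    {"delta_pos": [225,100,24],"turn": -7.2,"fingers": 0},
    {"delta_pos": [236,105,24],"turn": -7.2,"fingers": 0},
    {"delta_pos": [236,105,24],"turn": -7.2,"fingers": 0},
    {"delta_pos": [236,105,24],"turn": -7.2,"fingers": 0},
    {"delta_pos": [236,105,24],"turn": -7.2,"fingers": 0}
  ]
}}

```text
time_s: 8.45
position: [0.6639, -0.0717, 0.3602]
tcp_rot: [[0.174, -0.002, -0.985], [0.985, -0.0, 0.174], [-0.0, -1.0, 0.002]]
force: [-0.9, 0.3, -1.1]
opening: 0.249
```

```bash
python3 - <<'E'
from h import *
st=read_state(); im=capture('wrist'); save(im,'w5'); pickle.dump(st,open('st5.pkl','wb'))
print(st['position'],st['tcp_rot'][:,0],np.abs(st['qvel']).max())
for t in ['bore_mouth','pin_loop','pin_center','bore_floor','hook_crook']:
    for d in tip_of(t,'wrist'): print(t,round(d['confidence'],2),np.round(d['position'],4),proj('wrist',d['position'],st)[0].round())
E
```

```text
[ 0.66389272 -0.07174095  0.3602253 ] [ 1.74034235e-01  9.84739533e-01 -3.69886341e-04] 0.969382435583216
bore_mouth 0.93 [ 0.6774 -0.0278  0.1507] [292. 172.]
pin_loop 0.73 [ 0.6987 -0.0359  0.0945] [284. 179.]
pin_center 0.88 [ 0.7179 -0.0365  0.0532] [283. 185.]
bore_floor 0.86 [ 0.7266 -0.038   0.0414] [282. 188.]
hook_crook 0.57 [ 0.6634 -0.0723  0.2069] [254. 179.]
```

View pics/w5.png

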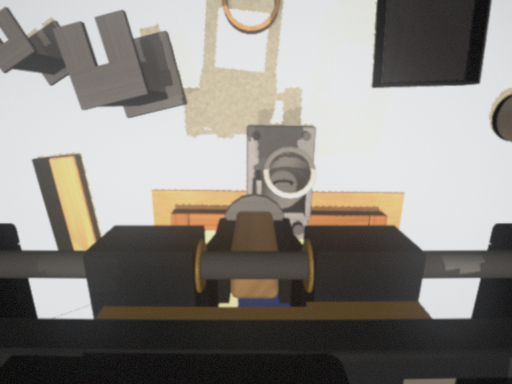

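```bash
python3 - <<'E'
from h import *
im=np.mean([capture('wrist').astype(float) for _ in range(4)],0)
st=read_state(); pickle.dump(st,open('st6.pkl','wb')); print(st['position'])
im=im.astype(np.uint8); np.save('w6.npy',im)
a=cv2.resize(cv2.convertScaleAbs(im[115:245,235:335],alpha=1.8,beta=10),None,fx=6,fy=6,interpolation=cv2.INTER_CUBIC)
save(a[:600],'w6c'); 
E
```

```text
[ 0.66466267 -0.07165742  0.36072413]
```

View pics/w6c.png

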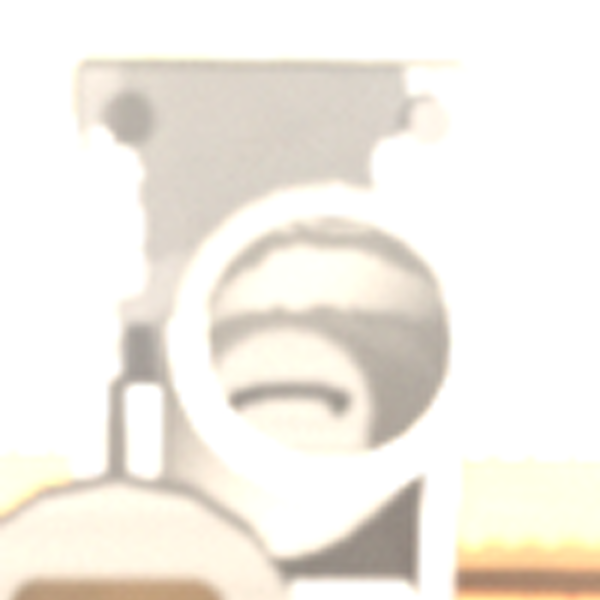

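```bash
python3 - <<'E'
from h import *
im=np.load('w6.npy'); g=im[145:195,265:315].astype(float)
print(g.min(),g.max(),np.percentile(g,[5,50,95]))
g=((g-60)/(190-60)).clip(0,1)**0.8*255
save(cv2.resize(g.astype(np.uint8),None,fx=12,fy=12,interpolation=cv2.INTER_CUBIC),'w6d')
E
```

```text
75.0 230.0 [ 92. 133. 224.]
```

View pics/w6d.png

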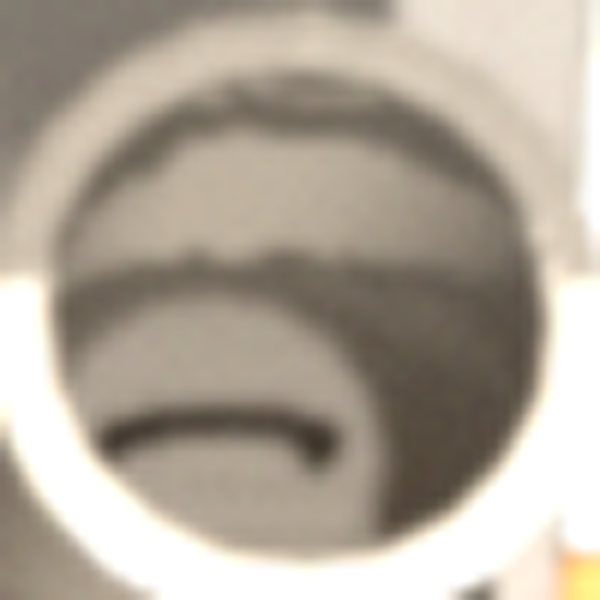

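```bash
cat > bore.py <<'E'
from h import *
def frame(yaw):
    c,s=np.cos(yaw),np.sin(yaw); Rz=np.array([[c,-s,0],[s,c,0],[0,0,1]])
    a=np.radians(25); ax=Rz@[-np.sin(a),0,np.cos(a)]; px=Rz@[np.cos(a),0,np.sin(a)]; py=Rz@[0,1,0]
    return px,py,ax
def circ(m,yaw,r,s,perp=0,n=72):
    px,py,ax=frame(yaw); t=np.linspace(0,2*np.pi,n)
    return m+s*ax+perp*px+r*(np.cos(t)[:,None]*px+np.sin(t)[:,None]*py)
def loop(m,yaw,s0=-.067,perp=-.002):
    px,py,ax=frame(yaw); t=np.linspace(0,np.pi,20)
    P=[m+perp*px+y*py+(s0+z)*ax for y,z in [(-.013,-.023),(-.013,-.013)]+[(-.013*np.cos(q),-.013+.013*np.sin(q)) for q in t]+[(.013,-.023)]]
    return np.array(P)
E
python3 - <<'E'
from bore import *
from scipy.optimize import least_squares
st=pickle.load(open('st6.pkl','rb'))
pt=np.array([(52,290),(310,72),(548,300),(305,556),(125,165),(490,170),(120,480),(480,490)])/12+[265-.46,145-.46]
def res(p):
    m=np.array([p[0],p[1],.153]); c=proj('wrist',circ(m,p[2] if len(p)>2 else np.radians(-10),.024,0,n=180),st)
    return [np.min(np.hypot(*(c-q).T))*np.sign(np.hypot(*(q-c.mean(0)))-np.hypot(*(c[np.argmin(np.hypot(*(c-q).T))]-c.mean(0)))) for q in pt]
r=least_squares(res,[.677,-.029],diff_step=1e-3);print(r.x,np.round(r.fun,2))
m=np.r_[r.x,.153]; yaw=np.radians(-10)
im=np.load('w6.npy');g=((im[145:195,265:315].astype(float)-60)/130).clip(0,1)**.8*255
g=cv2.resize(g.astype(np.uint8),None,fx=12,fy=12,interpolation=cv2.INTER_CUBIC)
def dr(P,col,cl): 
    uv=(proj('wrist',P,st)-[265-.46,145-.46])*12; cv2.polylines(g,[uv.astype(np.int32)],cl,col,1)
dr(circ(m,yaw,.024,0),(255,0,0),True);dr(circ(m,yaw,.022,-.090,-.002),(0,255,0),True);dr(loop(m,yaw),(0,0,255),False)
save(g,'w6e')
px,py,ax=frame(yaw); print('crown',m-.067*ax-.002*px)
E
```

```text
[ 0.67595907 -0.03079281] [ 0.86  0.92  0.42  0.22 -0.61  0.22  0.52  0.37]
crown [ 0.70205924 -0.03539497  0.09143214]
```

View pics/w6e.png

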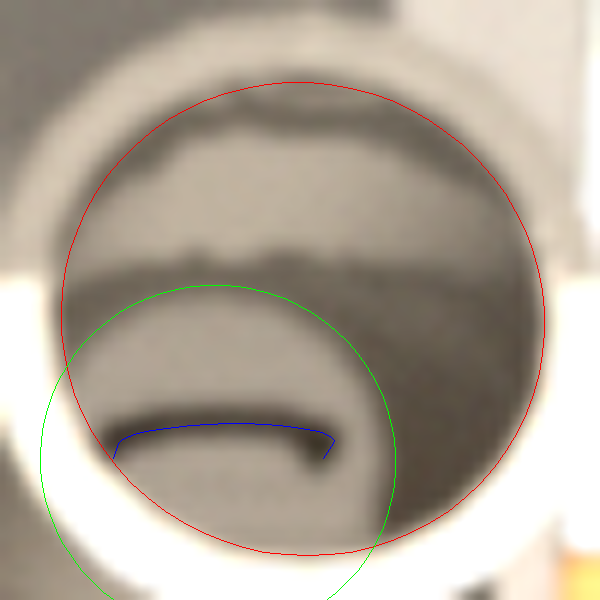

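Emit:
{"name": "jog_arm", "arguments": {
  "steps": [
    {"delta_pos": [6,20,0],"turn": 0,"fingers": 0},
    {"delta_pos": [11,41,0],"turn": 0,"fingers": 0},
    {"delta_pos": [11,41,-10],"turn": 0,"fingers": 0},
    {"delta_pos": [11,41,-30],"turn": 0,"fingers": 0},
    {"delta_pos": [11,41,-50],"turn": 0,"fingers": 0},
    {"delta_pos": [11,41,-70],"turn": 0,"fingers": 0},
    {"delta_pos": [11,41,-85],"turn": 0,"fingers": 0},
    {"delta_pos": [11,41,-90],"turn": 0,"fingers": 0},
    {"delta_pos": [11,41,-90],"turn": 0,"fingers": 0},
    {"delta_pos": [11,41,-90],"turn": 0,"fingers": 0},
    {"delta_pos": [11,41,-90],"turn": 0,"fingers": 0}
  ]
}}

```text
time_s: 9.87
position: [0.6766, -0.0308, 0.272]
tcp_rot: [[0.174, 0.003, -0.985], [0.985, -0.001, 0.174], [-0.0, -1.0, -0.003]]
force: [-0.6, -0.3, -1.4]
opening: 0.25
```

```bash
python3 - <<'E'
from h import *
st=read_state(); print(st['position'],st['force'],st['moment'])
o=[]
for c,(u,v) in(('side',(310,190)),('scene',(303,220))):
    im=capture(c); o.append(cv2.resize(im[v-55:v+25,u-35:u+35],None,fx=5.5,fy=5.5,interpolation=cv2.INTER_CUBIC))
save(np.hstack(o),'ins1')
E
```

```text
[ 0.67664978 -0.03084874  0.27199261] [-0.58502938 -0.25631522 -1.44449121] [-0.04460592  0.0265179  -0.00251174]
```

View pics/ins1.png

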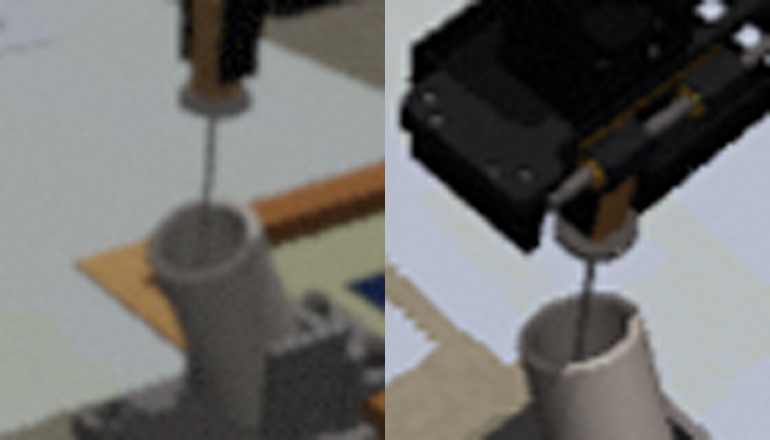

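Emit:
{"name": "jog_arm", "arguments": {
  "steps": [
    {"delta_pos": [-3,0.5,0],"turn": 0,"fingers": 0},
    {"delta_pos": [-6,1,0],"turn": 0,"fingers": 0},
    {"delta_pos": [-9,1.6,0],"turn": 0,"fingers": 0},
    {"delta_pos": [-12,2.1,0],"turn": 0,"fingers": 0},
    {"delta_pos": [-12,2.1,0],"turn": 0,"fingers": 0},
    {"delta_pos": [-12,2.1,0],"turn": 0,"fingers": 0}
  ]
}}

```text
time_s: 10.47
position: [0.6652, -0.0287, 0.2717]
tcp_rot: [[0.174, 0.005, -0.985], [0.985, -0.001, 0.174], [-0.0, -1.0, -0.005]]
force: [3.7, 0.1, 0.3]
opening: 0.248
```

Emit:
{"name": "jog_arm", "arguments": {
  "steps": [
    {"delta_pos": [-2,0.4,0],"turn": 0,"fingers": 0},
    {"delta_pos": [-4,0.7,0],"turn": 0,"fingers": 0},
    {"delta_pos": [-4,0.7,0],"turn": 0,"fingers": 0},
    {"delta_pos": [-4,0.7,0],"turn": 0,"fingers": 0}
  ]
}}

```text
time_s: 10.8
position: [0.6606, -0.0279, 0.2714]
tcp_rot: [[0.174, 0.003, -0.985], [0.985, -0.0, 0.174], [-0.0, -1.0, -0.003]]
force: [4.3, -0.8, 1.9]
opening: 0.247
```

Emit:
{"name": "jog_arm", "arguments": {
  "steps": [
    {"delta_pos": [-2,0.4,0],"turn": 0,"fingers": 0},
    {"delta_pos": [-4,0.7,0],"turn": 0,"fingers": 0},
    {"delta_pos": [-5,0.9,0],"turn": 0,"fingers": 0},
    {"delta_pos": [-5,0.9,0],"turn": 0,"fingers": 0},
    {"delta_pos": [-5,0.9,0],"turn": 0,"fingers": 0}
  ]
}}

```text
time_s: 11.22
position: [0.6547, -0.0268, 0.2709]
tcp_rot: [[0.174, 0.0, -0.985], [0.985, -0.0, 0.174], [-0.0, -1.0, -0.0]]
force: [2.8, -0.6, 4.6]
opening: 0.253
```

```bash
python3 - <<'E'
from h import *
st=read_state(); print(st['position'],st['force'],st['moment'])
o=[]
for c,(u,v) in(('side',(310,190)),('scene',(303,220))):
    im=np.mean([capture(c).astype(float) for _ in range(3)],0).astype(np.uint8); o.append(cv2.resize(im[v-55:v+25,u-35:u+35],None,fx=5.5,fy=5.5,interpolation=cv2.INTER_CUBIC))
save(np.hstack(o),'ins2')
E
```

```text
[ 0.65469268 -0.02680979  0.27092256] [ 2.79802917 -0.58114044  4.59919962] [-0.22042587 -1.15371983 -0.01912623]
```

View pics/ins2.png

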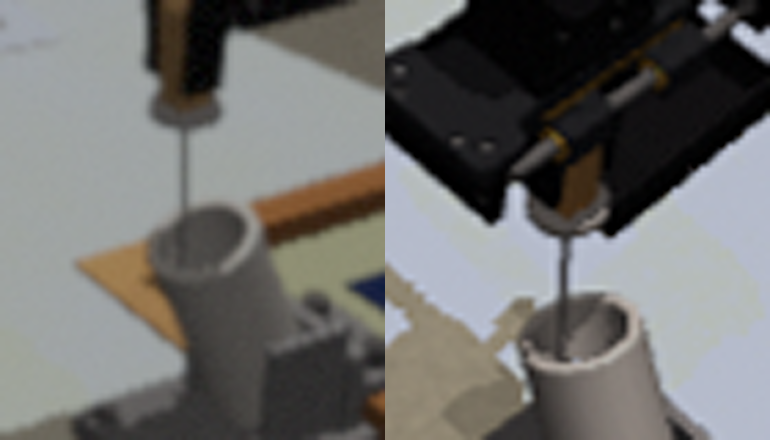

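Emit:
{"name": "jog_arm", "arguments": {
  "steps": [
    {"delta_pos": [5,-0.9,0],"turn": 0,"fingers": 0},
    {"delta_pos": [10,-1.8,10],"turn": 0,"fingers": 0},
    {"delta_pos": [10,-1.8,35],"turn": 0,"fingers": 0},
    {"delta_pos": [10,-1.8,65],"turn": 0,"fingers": 0},
    {"delta_pos": [10,-1.8,90],"turn": 0,"fingers": 0},
    {"delta_pos": [10,-1.8,95],"turn": 0,"fingers": 0},
    {"delta_pos": [10,-1.8,95],"turn": 0,"fingers": 0},
    {"delta_pos": [10,-1.8,95],"turn": 0,"fingers": 0},
    {"delta_pos": [10,-1.8,95],"turn": 0,"fingers": 0}
  ]
}}

```text
time_s: 12.27
position: [0.6629, -0.0282, 0.3621]
tcp_rot: [[0.174, -0.007, -0.985], [0.985, 0.002, 0.174], [0.0, -1.0, 0.008]]
force: [0.5, -0.4, -1.8]
opening: 0.248
```

```bash
python3 - <<'E'
from h import *
st=read_state(); p=np.array(st['position']);print(p,st['force'])
o=[]
for c in('side','scene'):
    im=np.mean([capture(c).astype(float) for _ in range(3)],0).astype(np.uint8)
    st=read_state(); p=np.array(st['position'])
    for t in ('hook_crook','hook_grip'):
        for d in tip_of(t,c): print(c,t,round(d['confidence'],2),((np.array(d['position'])-p)*1e3).round(1))
    u,v=proj(c,p-[0,0,.1])[0].astype(int); print(c,u,v,p)
    o.append(cv2.resize(im[v-35:v+35,u-22:u+22],None,fx=8,fy=8,interpolation=cv2.INTER_CUBIC))
save(np.hstack(o),'ins3')
capture('wrist')
for d in tip_of('hook_crook','wrist'): print(round(d['confidence'],2),((np.array(d['position'])-p)*1e3).round(1))
E
```

```text
[ 0.66293763 -0.02820892  0.36208698] [ 0.53107869 -0.35593213 -1.82201572]
side hook_grip 0.8 [ 2.8  0.3 -2.9]
side 310 145 [ 0.66383544 -0.02844227  0.36325784]
scene hook_crook 0.69 [  13.6   -3.3 -151. ]
scene hook_grip 0.54 [2.1 0.9 5.2]
scene 304 195 [ 0.66471474 -0.02860988  0.36521797]
0.76 [  10.8   -1.5 -149.8]
```

View pics/ins3.png

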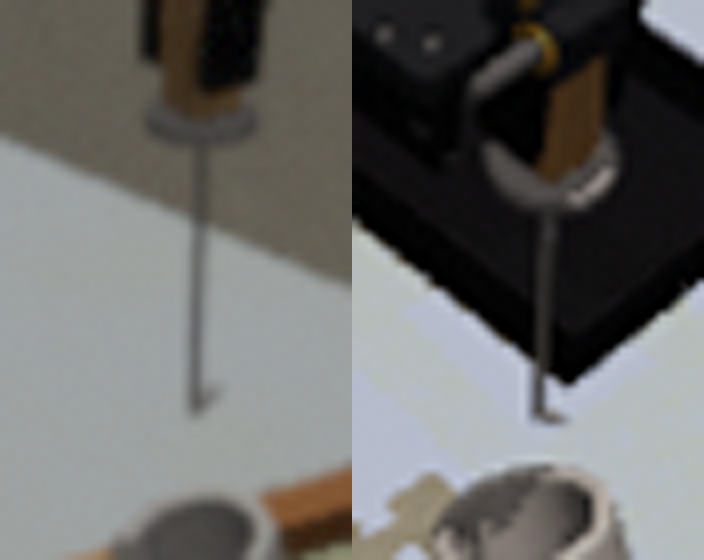

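```bash
python3 - <<'E'
from h import *
a=(288+196/8-.44,110+406/8-.44); b=(282+(539-352)/8-.44,160+408/8-.44)
r=[ray('side',a),ray('scene',b)];P=tri(r);p=np.array(read_state()['position'])
print(P.round(4),[(np.linalg.norm(np.cross(P-o,w))*1e3).round(2) for o,w in r],p,((P-p)*1e3).round(1))
E
```

```text
[ 0.6746 -0.0312  0.213 ] [np.float64(0.22), np.float64(0.22)] [ 0.66479289 -0.02860121  0.3656283 ] [   9.9   -2.6 -152.7]
```

Emit:
{"name": "jog_arm", "arguments": {
  "steps": [
    {"delta_pos": [-2.3,-0.2,-20],"turn": 0,"fingers": 0},
    {"delta_pos": [-2.3,-0.2,-45],"turn": 0,"fingers": 0},
    {"delta_pos": [0,-0.7,-65],"turn": 0,"fingers": 0},
    {"delta_pos": [3,-1.2,-85],"turn": 0,"fingers": 0},
    {"delta_pos": [6,-1.7,-105],"turn": 0,"fingers": 0},
    {"delta_pos": [7,-1.9,-115],"turn": 0,"fingers": 0},
    {"delta_pos": [7,-1.9,-121],"turn": 0,"fingers": 0},
    {"delta_pos": [7,-1.9,-121],"turn": 0,"fingers": 0},
    {"delta_pos": [7,-1.9,-121],"turn": 0,"fingers": 0},
    {"delta_pos": [7,-1.9,-121],"turn": 0,"fingers": 0}
  ]
}}

```text
time_s: 13.7
position: [0.6726, -0.0307, 0.2461]
tcp_rot: [[0.174, 0.003, -0.985], [0.985, -0.001, 0.174], [-0.0, -1.0, -0.003]]
force: [0.2, 0.1, -1.3]
opening: 0.253
```

Emit:
{"name": "jog_arm", "arguments": {
  "steps": [
    {"delta_pos": [2,-0.3,-4],"turn": 0,"fingers": 0},
    {"delta_pos": [4,-0.7,-9],"turn": 0,"fingers": 0},
    {"delta_pos": [6,-1.1,-13],"turn": 0,"fingers": 0},
    {"delta_pos": [7.5,-1.3,-17.5],"turn": 0,"fingers": 0},
    {"delta_pos": [7.5,-1.3,-17.5],"turn": 0,"fingers": 0},
    {"delta_pos": [7.5,-1.3,-17.5],"turn": 0,"fingers": 0},
    {"delta_pos": [7.5,-1.3,-17.5],"turn": 0,"fingers": 0},
    {"delta_pos": [7.5,-1.3,-17.5],"turn": 0,"fingers": 0}
  ]
}}

```text
time_s: 14.37
position: [0.6794, -0.0318, 0.2272]
tcp_rot: [[0.174, 0.0, -0.985], [0.985, -0.0, 0.174], [-0.0, -1.0, -0.0]]
force: [0.9, 0.4, -1.3]
opening: 0.252
```

Emit:
{"name": "jog_arm", "arguments": {
  "steps": [
    {"delta_pos": [2.5,-0.4,1.1],"turn": 0,"fingers": 0},
    {"delta_pos": [5,-0.9,2.3],"turn": 0,"fingers": 0},
    {"delta_pos": [7.5,-1.3,3.5],"turn": 0,"fingers": 0},
    {"delta_pos": [9.4,-1.6,4.4],"turn": 0,"fingers": 0},
    {"delta_pos": [9.4,-1.6,4.4],"turn": 0,"fingers": 0},
    {"delta_pos": [9.4,-1.6,4.4],"turn": 0,"fingers": 0},
    {"delta_pos": [9.4,-1.6,4.4],"turn": 0,"fingers": 0}
  ]
}}

```text
time_s: 14.95
position: [0.6881, -0.0333, 0.2312]
tcp_rot: [[0.174, -0.002, -0.985], [0.985, 0.0, 0.174], [-0.0, -1.0, 0.002]]
force: [-2.0, -1.0, -0.6]
opening: 0.251
```

Emit:
{"name": "jog_arm", "arguments": {
  "steps": [
    {"delta_pos": [-0.8,0.2,3],"turn": 0,"fingers": 0},
    {"delta_pos": [-2,0.4,6],"turn": 0,"fingers": 0},
    {"delta_pos": [-3,0.6,8.5],"turn": 0,"fingers": 0},
    {"delta_pos": [-4,0.8,11],"turn": 0,"fingers": 0},
    {"delta_pos": [-5.2,1,14],"turn": 0,"fingers": 0},
    {"delta_pos": [-5.2,1,14],"turn": 0,"fingers": 0},
    {"delta_pos": [-5.2,1,14],"turn": 0,"fingers": 0},
    {"delta_pos": [-5.2,1,14],"turn": 0,"fingers": 0}
  ]
}}

```text
time_s: 15.62
position: [0.6838, -0.0325, 0.2457]
tcp_rot: [[0.174, 0.001, -0.985], [0.985, -0.0, 0.174], [-0.0, -1.0, -0.001]]
force: [0.2, 0.1, -2.8]
opening: 0.25
```

Emit:
{"name": "jog_arm", "arguments": {
  "steps": [
    {"delta_pos": [-2.5,0.4,5.5],"turn": 0,"fingers": 0},
    {"delta_pos": [-5,0.9,11],"turn": 0,"fingers": 0},
    {"delta_pos": [-8,1.4,18],"turn": 0,"fingers": 0},
    {"delta_pos": [-11.5,2,25],"turn": 0,"fingers": 0},
    {"delta_pos": [-15,2.6,32],"turn": 0,"fingers": 0},
    {"delta_pos": [-18,3.2,39],"turn": 0,"fingers": 0},
    {"delta_pos": [-21,3.7,46],"turn": 0,"fingers": 0},
    {"delta_pos": [-24.5,4.3,53],"turn": 0,"fingers": 0},
    {"delta_pos": [-27.5,4.9,60],"turn": 0,"fingers": 0},
    {"delta_pos": [-27.5,4.9,60],"turn": 0,"fingers": 0},
    {"delta_pos": [-27.5,4.9,60],"turn": 0,"fingers": 0}
  ]
}}

```text
time_s: 16.53
position: [0.6563, -0.0275, 0.3065]
tcp_rot: [[0.174, 0.002, -0.985], [0.985, -0.0, 0.174], [-0.0, -1.0, -0.002]]
force: [1.2, -0.3, -1.5]
opening: 0.246
```

```bash
python3 - <<'E'
from h import *
st=read_state(); print(st['position'],st['force'],st['opening'])
o=[]
for c,(u,v) in(('side',(306,170)),('scene',(300,210))):
    im=capture(c); o.append(cv2.resize(im[v-55:v+25,u-35:u+35],None,fx=5.5,fy=5.5,interpolation=cv2.INTER_CUBIC))
save(np.hstack(o),'lift1')
E
```

```text
[ 0.65628773 -0.02752243  0.30645009] [ 1.17918458 -0.2847195  -1.51382234] 0.24605575533373156
```

View pics/lift1.png

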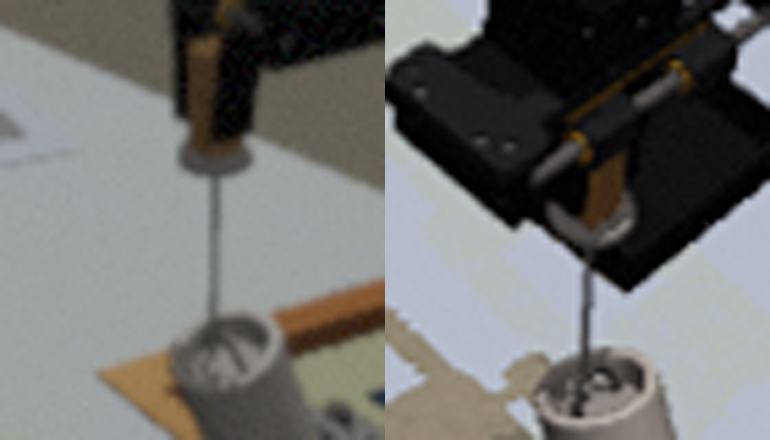

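Emit:
{"name": "jog_arm", "arguments": {
  "steps": [
    {"delta_pos": [-2.5,0.4,5.5],"turn": 0,"fingers": 0},
    {"delta_pos": [-5,0.9,11],"turn": 0,"fingers": 0},
    {"delta_pos": [-8,1.4,17],"turn": 0,"fingers": 0},
    {"delta_pos": [-10.5,1.9,23],"turn": 0,"fingers": 0},
    {"delta_pos": [-13.5,2.4,29],"turn": 0,"fingers": 0},
    {"delta_pos": [-16,2.9,35],"turn": 0,"fingers": 0},
    {"delta_pos": [-19,3.3,41],"turn": 0,"fingers": 0},
    {"delta_pos": [-21.5,3.8,47],"turn": 0,"fingers": 0},
    {"delta_pos": [-24,4.3,53],"turn": 0,"fingers": 0},
    {"delta_pos": [-27,4.8,58],"turn": 0,"fingers": 0},
    {"delta_pos": [-29,5.2,63],"turn": 0,"fingers": 0},
    {"delta_pos": [-31,5.5,67],"turn": 0,"fingers": 0},
    {"delta_pos": [-33,5.9,72],"turn": 0,"fingers": 0},
    {"delta_pos": [-33,5.9,80],"turn": 0,"fingers": 0},
    {"delta_pos": [-33,5.9,88],"turn": 0,"fingers": 0},
    {"delta_pos": [-33,5.9,95],"turn": 0,"fingers": 0},
    {"delta_pos": [-33,5.9,95],"turn": 0,"fingers": 0},
    {"delta_pos": [-33,5.9,95],"turn": 0,"fingers": 0},
    {"delta_pos": [-33,5.9,95],"turn": 0,"fingers": 0}
  ]
}}

```text
time_s: 18.22
position: [0.6229, -0.0216, 0.4002]
tcp_rot: [[0.174, -0.001, -0.985], [0.985, 0.0, 0.174], [0.0, -1.0, 0.001]]
force: [-0.1, 0.3, -3.6]
opening: 0.252
```

```bash
python3 - <<'E'
from h import *
st=read_state(); print(st['position'],st['force'],st['opening'])
o=[]
for c,(u,v) in(('side',(300,155)),('scene',(290,200))):
    im=capture(c); o.append(cv2.resize(im[v-55:v+35,u-35:u+35],None,fx=5.5,fy=5.5,interpolation=cv2.INTER_CUBIC))
    for t in ('pin_center',):
        for d in tip_of(t,c): print(c,t,round(d['confidence'],2),np.array(d['position']).round(4))
save(np.hstack(o),'lift2')
E
```

```text
[ 0.62287765 -0.0215995   0.40015485] [-0.08214625  0.3053143  -3.56800759] 0.2515642654161713
side pin_center 0.7 [ 0.6354 -0.0262  0.218 ]
scene pin_center 0.63 [ 0.6364 -0.0256  0.2181]
scene pin_center 0.31 [ 0.6357 -0.0236  0.2461]
```

View pics/lift2.png

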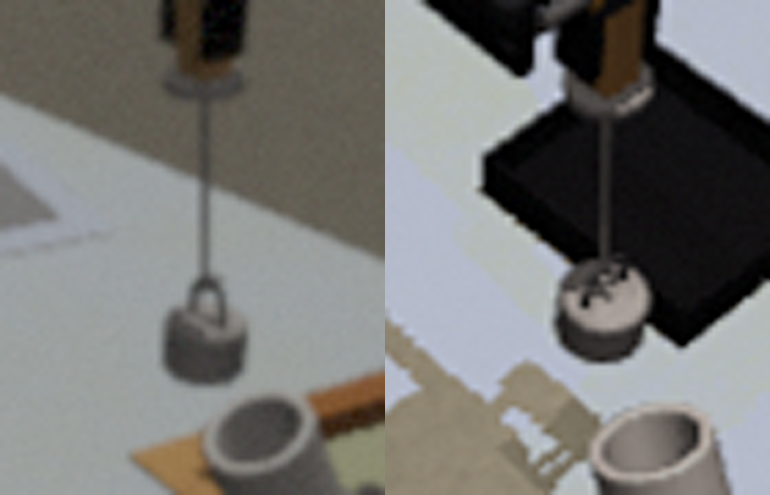

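Emit:
{"name": "jog_arm", "arguments": {
  "steps": [
    {"delta_pos": [-2,5,0],"turn": 0,"fingers": 0},
    {"delta_pos": [-6,14,0],"turn": 0,"fingers": 0},
    {"delta_pos": [-12,27,0],"turn": 0,"fingers": 0},
    {"delta_pos": [-18,43,0],"turn": 0,"fingers": 0},
    {"delta_pos": [-25,60,0],"turn": 0,"fingers": 0},
    {"delta_pos": [-32,77,0],"turn": 0,"fingers": 0},
    {"delta_pos": [-39,94,0],"turn": 0,"fingers": 0},
    {"delta_pos": [-46,111,0],"turn": 0,"fingers": 0},
    {"delta_pos": [-53,128,0],"turn": 0,"fingers": 0},
    {"delta_pos": [-60,145,0],"turn": 0,"fingers": 0},
    {"delta_pos": [-67,162,0],"turn": 0,"fingers": 0},
    {"delta_pos": [-74,179,0],"turn": 0,"fingers": 0},
    {"delta_pos": [-81,196,0],"turn": 0,"fingers": 0},
    {"delta_pos": [-88,212,0],"turn": 0,"fingers": 0},
    {"delta_pos": [-94,226,0],"turn": 0,"fingers": 0},
    {"delta_pos": [-98,236,0],"turn": 0,"fingers": 0},
    {"delta_pos": [-101,242,0],"turn": 0,"fingers": 0},
    {"delta_pos": [-101,243,0],"turn": 0,"fingers": 0}
  ]
}}

```text
time_s: 19.92
position: [0.5207, 0.2231, 0.4007]
tcp_rot: [[0.172, -0.0, -0.985], [0.985, 0.001, 0.172], [0.001, -1.0, 0.0]]
force: [1.0, 0.2, -3.4]
opening: 0.247
```

Emit:
{"name": "jog_arm", "arguments": {
  "steps": [
    {"delta_pos": [0,0,-5],"turn": 0,"fingers": 0},
    {"delta_pos": [0,0,-15],"turn": 0,"fingers": 0},
    {"delta_pos": [0,0,-28],"turn": 0,"fingers": 0},
    {"delta_pos": [0,0,-42],"turn": 0,"fingers": 0},
    {"delta_pos": [0,0,-56],"turn": 0,"fingers": 0},
    {"delta_pos": [0,0,-70],"turn": 0,"fingers": 0},
    {"delta_pos": [0,0,-84],"turn": 0,"fingers": 0},
    {"delta_pos": [0,0,-98],"turn": 0,"fingers": 0},
    {"delta_pos": [0,0,-112],"turn": 0,"fingers": 0},
    {"delta_pos": [0,0,-124],"turn": 0,"fingers": 0},
    {"delta_pos": [0,0,-134],"turn": 0,"fingers": 0},
    {"delta_pos": [0,0,-140],"turn": 0,"fingers": 0},
    {"delta_pos": [0,0,-145],"turn": 0,"fingers": 0},
    {"delta_pos": [0,0,-150],"turn": 0,"fingers": 0},
    {"delta_pos": [0,0,-155],"turn": 0,"fingers": 0},
    {"delta_pos": [0,0,-155],"turn": 0,"fingers": 0},
    {"delta_pos": [0,0,-155],"turn": 0,"fingers": 0}
  ]
}}

```text
time_s: 21.33
position: [0.522, 0.2214, 0.2455]
tcp_rot: [[0.174, 0.0, -0.985], [0.985, 0.0, 0.174], [0.0, -1.0, -0.0]]
force: [0.2, 0.3, -4.0]
opening: 0.252
```

```bash
python3 - <<'E'
from h import *
st=read_state(); print(st['position'],st['force'],st['opening'])
o=[]
for c,(u,v) in(('side',(225,185)),('scene',(305,175))):
    im=capture(c); o.append(cv2.resize(im[v-50:v+40,u-45:u+45],None,fx=4.4,fy=4.4,interpolation=cv2.INTER_CUBIC))
    for t in ('pin_center','tray','hook_crook'):
        for d in tip_of(t,c): print(c,t,round(d['confidence'],2),np.array(d['position']).round(4))
save(np.hstack(o),'put1')
E
```

```text
[0.52203017 0.22142904 0.24551452] [ 0.22628598  0.31817636 -3.96502068] 0.251631759285191
side pin_center 0.72 [0.5352 0.2169 0.0622]
side pin_center 0.67 [ 0.4481 -0.0365  0.0022]
scene pin_center 0.53 [0.5358 0.2148 0.0618]
scene pin_center 0.41 [0.5356 0.2229 0.0936]
scene tray 0.97 [ 0.5268  0.2166 -0.0058]
scene hook_crook 0.73 [0.5378 0.2206 0.0948]
```

View pics/put1.png

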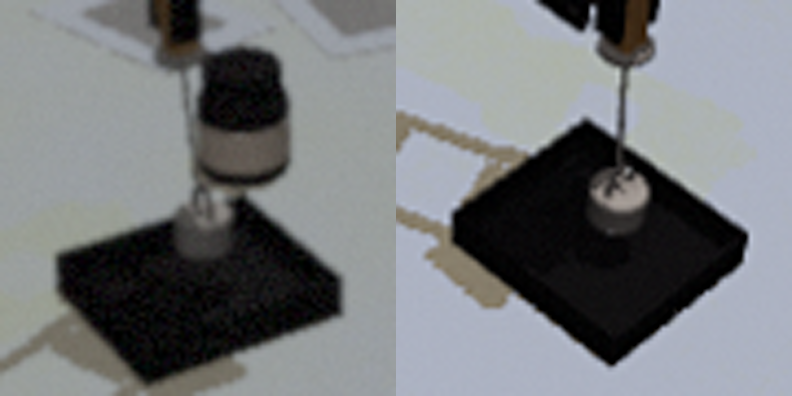

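Emit:
{"name": "jog_arm", "arguments": {
  "steps": [
    {"delta_pos": [0,0,-5],"turn": 0,"fingers": 0},
    {"delta_pos": [0,0,-12],"turn": 0,"fingers": 0},
    {"delta_pos": [0,0,-20],"turn": 0,"fingers": 0},
    {"delta_pos": [0,0,-27],"turn": 0,"fingers": 0},
    {"delta_pos": [0,0,-32],"turn": 0,"fingers": 0},
    {"delta_pos": [0,0,-36],"turn": 0,"fingers": 0},
    {"delta_pos": [0,0,-39],"turn": 0,"fingers": 0},
    {"delta_pos": [0,0,-41],"turn": 0,"fingers": 0},
    {"delta_pos": [0,0,-43],"turn": 0,"fingers": 0},
    {"delta_pos": [0,0,-45],"turn": 0,"fingers": 0},
    {"delta_pos": [0,0,-46],"turn": 0,"fingers": 0},
    {"delta_pos": [0,0,-46],"turn": 0,"fingers": 0},
    {"delta_pos": [0,0,-46],"turn": 0,"fingers": 0}
  ]
}}

```text
time_s: 22.82
position: [0.5221, 0.2215, 0.1997]
tcp_rot: [[0.174, 0.001, -0.985], [0.985, 0.0, 0.174], [0.0, -1.0, -0.001]]
force: [-0.6, 0.4, -1.2]
opening: 0.248
```

Emit:
{"name": "jog_arm", "arguments": {
  "steps": [
    {"delta_pos": [0,0,-2.5],"turn": 0,"fingers": 0},
    {"delta_pos": [0,0,-5],"turn": 0,"fingers": 0},
    {"delta_pos": [0,0,-5],"turn": 0,"fingers": 0},
    {"delta_pos": [0,0,-5],"turn": 0,"fingers": 0}
  ]
}}

```text
time_s: 23.15
position: [0.522, 0.2213, 0.1942]
tcp_rot: [[0.174, -0.0, -0.985], [0.985, -0.0, 0.174], [-0.0, -1.0, 0.0]]
force: [-1.3, 0.4, -1.7]
opening: 0.251
```

```bash
python3 - <<'E'
from h import *
st=read_state(); print(st['position'],st['force'],st['opening'])
o=[]
for c,(u,v) in(('side',(225,190)),('scene',(310,175))):
    im=np.mean([capture(c).astype(float) for _ in range(2)],0).astype(np.uint8); o.append(cv2.resize(im[v-30:v+30,u-25:u+25],None,fx=7,fy=7,interpolation=cv2.INTER_CUBIC))
    for t in ('pin_center','pin_loop','hook_crook'):
        for d in tip_of(t,c): print(c,t,round(d['confidence'],2),np.array(d['position']).round(4))
save(cv2.convertScaleAbs(np.hstack(o),alpha=1.5,beta=10),'put2')
E
```

```text
[0.52196587 0.22133823 0.19424908] [-1.34182035  0.37817804 -1.72719799] 0.25050083118841115
side pin_center 0.28 [ 0.5061 -0.2232 -0.0017]
side pin_loop 0.6 [0.5336 0.218  0.053 ]
side hook_crook 0.61 [0.5358 0.2163 0.0417]
scene pin_center 0.58 [0.532  0.2176 0.0172]
scene pin_loop 0.67 [0.5331 0.2154 0.0561]
scene hook_crook 0.71 [ 7.196e-01 -3.902e-01  6.000e-04]
```

View pics/put2.png

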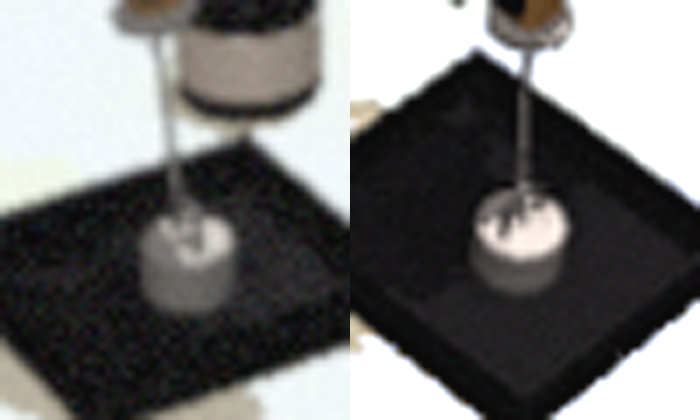

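Emit:
{"name": "jog_arm", "arguments": {
  "steps": [
    {"delta_pos": [-3,0.5,0],"turn": 0,"fingers": 0},
    {"delta_pos": [-6,1,0],"turn": 0,"fingers": 0},
    {"delta_pos": [-9,1.6,0],"turn": 0,"fingers": 0},
    {"delta_pos": [-12,2.1,0],"turn": 0,"fingers": 0},
    {"delta_pos": [-15,2.6,0],"turn": 0,"fingers": 0},
    {"delta_pos": [-18,3.2,0],"turn": 0,"fingers": 0},
    {"delta_pos": [-21,3.7,0],"turn": 0,"fingers": 0},
    {"delta_pos": [-21,3.7,0],"turn": 0,"fingers": 0},
    {"delta_pos": [-21,3.7,0],"turn": 0,"fingers": 0}
  ]
}}

```text
time_s: 24.4
position: [0.5008, 0.2251, 0.1945]
tcp_rot: [[0.174, 0.0, -0.985], [0.985, -0.0, 0.174], [-0.0, -1.0, -0.0]]
force: [-0.4, -0.1, -0.8]
opening: 0.25
```

```bash
python3 - <<'E'
from h import *
st=read_state(); print(st['position'],st['force'],st['opening'])
o=[]
for c,(u,v) in(('side',(225,190)),('scene',(310,175))):
    im=np.mean([capture(c).astype(float) for _ in range(2)],0).astype(np.uint8); o.append(cv2.resize(im[v-30:v+30,u-25:u+25],None,fx=7,fy=7,interpolation=cv2.INTER_CUBIC))
save(cv2.convertScaleAbs(np.hstack(o),alpha=1.5,beta=10),'put3')
E
```

```text
[0.50084362 0.22514882 0.1944937 ] [-0.43715366 -0.13196678 -0.80115703] 0.2504675749143069
```

View pics/put3.png

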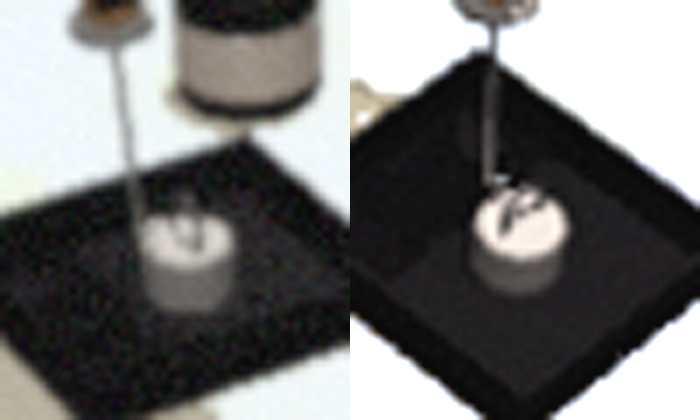

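Emit:
{"name": "jog_arm", "arguments": {
  "steps": [
    {"delta_pos": [0,0,8],"turn": 0,"fingers": 0},
    {"delta_pos": [0,0,25],"turn": 0,"fingers": 0},
    {"delta_pos": [0,0,50],"turn": 0,"fingers": 0},
    {"delta_pos": [0,-5,80],"turn": 0,"fingers": 0},
    {"delta_pos": [-5,-25,110],"turn": 1,"fingers": 0},
    {"delta_pos": [-10,-50,130],"turn": 2,"fingers": 0},
    {"delta_pos": [-16,-80,140],"turn": 3,"fingers": 0},
    {"delta_pos": [-22,-110,140],"turn": 4,"fingers": 0},
    {"delta_pos": [-28,-140,140],"turn": 5,"fingers": 0},
    {"delta_pos": [-34,-170,140],"turn": 6,"fingers": 0},
    {"delta_pos": [-40,-200,140],"turn": 7.2,"fingers": 0},
    {"delta_pos": [-46,-230,140],"turn": 7.2,"fingers": 0},
    {"delta_pos": [-52,-260,140],"turn": 7.2,"fingers": 0},
    {"delta_pos": [-57,-290,140],"turn": 7.2,"fingers": 0},
    {"delta_pos": [-62,-320,140],"turn": 7.2,"fingers": 0},
    {"delta_pos": [-67,-350,140],"turn": 7.2,"fingers": 0},
    {"delta_pos": [-71,-380,140],"turn": 7.2,"fingers": 0},
    {"delta_pos": [-74,-410,140],"turn": 7.2,"fingers": 0},
    {"delta_pos": [-76,-435,140],"turn": 7.2,"fingers": 0},
    {"delta_pos": [-76,-446,140],"turn": 7.2,"fingers": 0}
  ]
}}

```text
time_s: 26.27
position: [0.4248, -0.2243, 0.3352]
tcp_rot: [[0.052, 0.001, -0.999], [0.999, -0.002, 0.052], [-0.002, -1.0, -0.001]]
force: [1.4, 1.0, -0.6]
opening: 0.25
```

Emit:
{"name": "jog_arm", "arguments": {
  "steps": [
    {"delta_pos": [0,0,-20],"turn": 0,"fingers": 0},
    {"delta_pos": [0,0,-50],"turn": 0,"fingers": 0},
    {"delta_pos": [0,0,-80],"turn": 0,"fingers": 0},
    {"delta_pos": [0,0,-105],"turn": 0,"fingers": 0},
    {"delta_pos": [0,0,-125],"turn": 0,"fingers": 0},
    {"delta_pos": [0,0,-138],"turn": 0,"fingers": 0},
    {"delta_pos": [0,0,-138],"turn": 0,"fingers": 0},
    {"delta_pos": [0,0,-138],"turn": 0,"fingers": 0},
    {"delta_pos": [0,0,-138],"turn": 0,"fingers": 0}
  ]
}}

```text
time_s: 27.02
position: [0.4258, -0.2212, 0.1975]
tcp_rot: [[0.049, 0.002, -0.999], [0.999, -0.001, 0.049], [-0.001, -1.0, -0.002]]
force: [-0.3, -1.0, -0.2]
opening: 0.253
```

```bash
python3 - <<'E'
from h import *
st=read_state(); print(st['position'],st['force'],st['opening'],st['tcp_rot'][:,0])
o=[]
for c,(u,v) in(('side',(300,235)),('scene',(205,225))):
    im=np.mean([capture(c).astype(float) for _ in range(2)],0).astype(np.uint8); o.append(cv2.resize(im[v-45:v+45,u-30:u+40],None,fx=5.6,fy=5.6,interpolation=cv2.INTER_CUBIC))
    for t in ('hook_crook','pin_center'):
        for d in tip_of(t,c): print(c,t,round(d['confidence'],2),np.array(d['position']).round(4))
save(cv2.convertScaleAbs(np.hstack(o),alpha=1.5,beta=10),'ret1')
E
```

```text
[ 0.42578763 -0.22118639  0.19748255] [-0.28553473 -0.95699578 -0.15723205] 0.2531797016178257 [ 0.04879638  0.99880815 -0.00109594]
side pin_center 0.64 [0.5357 0.2164 0.0207]
scene pin_center 0.67 [0.5345 0.2163 0.0217]
scene pin_center 0.27 [ 0.4264 -0.2215  0.2012]
```

View pics/ret1.png

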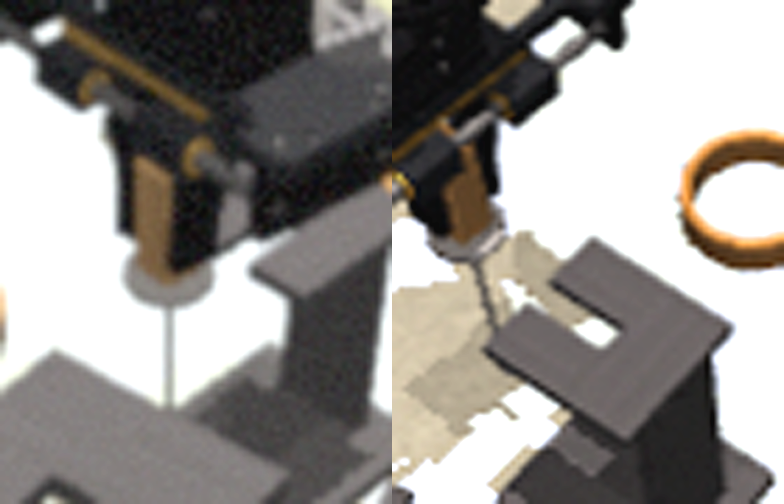

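Emit:
{"name": "jog_arm", "arguments": {
  "steps": [
    {"delta_pos": [8,0.5,0],"turn": 0,"fingers": 0},
    {"delta_pos": [22,1.2,0],"turn": 0,"fingers": 0},
    {"delta_pos": [37,2,0],"turn": 0,"fingers": 0},
    {"delta_pos": [52,2.8,0],"turn": 0,"fingers": 0},
    {"delta_pos": [65,3.5,0],"turn": 0,"fingers": 0},
    {"delta_pos": [75,4,0],"turn": 0,"fingers": 0},
    {"delta_pos": [79,4.2,0],"turn": 0,"fingers": 0},
    {"delta_pos": [79,4.2,0],"turn": 0,"fingers": 0},
    {"delta_pos": [79,4.2,0],"turn": 0,"fingers": 0}
  ]
}}

```text
time_s: 28.17
position: [0.5036, -0.2164, 0.1962]
tcp_rot: [[0.049, -0.001, -0.999], [0.999, 0.001, 0.049], [0.0, -1.0, 0.001]]
force: [0.2, -0.2, -0.8]
opening: 0.25
```

```bash
python3 - <<'E'
from h import *
st=read_state(); print(st['position'],st['force'],st['opening'])
o=[]
for c,(u,v) in(('side',(318,235)),('scene',(215,230))):
    im=np.mean([capture(c).astype(float) for _ in range(2)],0).astype(np.uint8); o.append(cv2.resize(im[v-45:v+45,u-35:u+35],None,fx=5.6,fy=5.6,interpolation=cv2.INTER_CUBIC))
save(cv2.convertScaleAbs(np.hstack(o),alpha=1.5,beta=10),'ret2')
E
```

```text
[ 0.50359113 -0.21641652  0.19617866] [ 0.17550089 -0.22512782 -0.83845219] 0.24991335731060943
```

View pics/ret2.png

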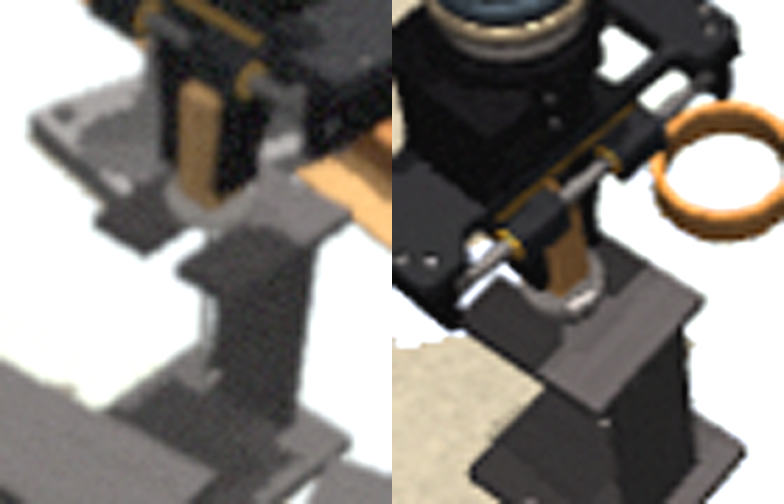

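Shaft is in the slot, no contact. Lower until the collar bears on the plate.

Emit:
{"name": "jog_arm", "arguments": {
  "steps": [
    {"delta_pos": [0,0,-3],"turn": 0,"fingers": 0},
    {"delta_pos": [0,0,-5],"turn": 0,"fingers": 0},
    {"delta_pos": [0,0,-7],"turn": 0,"fingers": 0},
    {"delta_pos": [0,0,-8],"turn": 0,"fingers": 0},
    {"delta_pos": [0,0,-8],"turn": 0,"fingers": 0},
    {"delta_pos": [0,0,-8],"turn": 0,"fingers": 0}
  ]
}}

```text
time_s: 28.87
position: [0.504, -0.2167, 0.1884]
tcp_rot: [[0.049, -0.0, -0.999], [0.999, 0.0, 0.049], [0.0, -1.0, 0.0]]
force: [0.4, 0.3, -1.4]
opening: 0.251
```

Emit:
{"name": "jog_arm", "arguments": {
  "steps": [
    {"delta_pos": [0,0,-1],"turn": 0,"fingers": 0},
    {"delta_pos": [0,0,-2],"turn": 0,"fingers": 0},
    {"delta_pos": [0,0,-3],"turn": 0,"fingers": 0},
    {"delta_pos": [0,0,-3],"turn": 0,"fingers": 0},
    {"delta_pos": [0,0,-3],"turn": 0,"fingers": 0}
  ]
}}

```text
time_s: 29.28
position: [0.5041, -0.2167, 0.1879]
tcp_rot: [[0.049, 0.001, -0.999], [0.999, -0.001, 0.049], [-0.001, -1.0, -0.001]]
force: [-2.7, 2.2, 12.9]
opening: 0.255
```

Emit:
{"name": "jog_arm", "arguments": {
  "steps": [
    {"delta_pos": [0,0,2],"turn": 0,"fingers": 0},
    {"delta_pos": [0,0,2],"turn": 0,"fingers": 0},
    {"delta_pos": [0,0,2],"turn": 0,"fingers": 35},
    {"delta_pos": [0,0,2],"turn": 0,"fingers": 50},
    {"delta_pos": [0,0,2],"turn": 0,"fingers": 65},
    {"delta_pos": [0,0,2],"turn": 0,"fingers": 80},
    {"delta_pos": [0,0,2],"turn": 0,"fingers": 80},
    {"delta_pos": [0,0,10],"turn": 0,"fingers": 80},
    {"delta_pos": [0,0,30],"turn": 0,"fingers": 80},
    {"delta_pos": [0,0,60],"turn": 0,"fingers": 80},
    {"delta_pos": [0,0,90],"turn": 0,"fingers": 80},
    {"delta_pos": [0,0,120],"turn": 0,"fingers": 80},
    {"delta_pos": [30,20,150],"turn": 0,"fingers": 80},
    {"delta_pos": [60,40,180],"turn": 0,"fingers": 80},
    {"delta_pos": [60,40,180],"turn": 0,"fingers": 80},
    {"delta_pos": [60,40,180],"turn": 0,"fingers": 80}
  ]
}}

```text
time_s: 30.62
position: [0.5665, -0.176, 0.3687]
tcp_rot: [[0.046, 0.006, -0.999], [0.999, -0.003, 0.046], [-0.003, -1.0, -0.007]]
force: [0.2, 0.3, -0.2]
opening: 0.798
```

```bash
python3 - <<'E'
from h import *
st=read_state(); print(st['position'],st['force'],st['opening'],st['time_s'])
o=[]
for c,(u,v) in(('side',(318,235)),('scene',(215,230))):
    im=np.mean([capture(c).astype(float) for _ in range(2)],0).astype(np.uint8); save(im,'fin_'+c); o.append(cv2.resize(im[v-45:v+45,u-35:u+35],None,fx=5.6,fy=5.6,interpolation=cv2.INTER_CUBIC))
    for t in ('hook_grip','hook_crook','pin_center','pin_loop','tape','ink','squeegee'):
        for d in tip_of(t,c)[:1]: print(c,t,round(d['confidence'],2),np.array(d['position']).round(4))
save(cv2.convertScaleAbs(np.hstack(o),alpha=1.5,beta=10),'ret3')
st=read_state();save(capture('wrist'),'w9')
for t in ('hook_grip','stand'):
   for d in tip_of(t,'wrist'): print(t,round(d['confidence'],2),np.array(d['position']).round(4))
E
```

```text
[ 0.56654161 -0.1759939   0.36867517] [ 0.18352136  0.25179103 -0.17513717] 0.7977178002429408 30.6167
side hook_grip 0.81 [ 0.5112 -0.2174  0.1854]
side hook_crook 0.69 [ 5.226e-01  2.156e-01 -2.000e-04]
side pin_center 0.58 [0.5337 0.2165 0.0192]
side pin_loop 0.51 [0.5344 0.2158 0.0551]
side tape 0.73 [ 0.4482 -0.0364  0.0033]
side ink 0.82 [0.6846 0.3585 0.0042]
side squeegee 0.92 [ 7.148e-01 -3.930e-01  5.000e-04]
scene hook_grip 0.68 [ 0.5099 -0.2171  0.1906]
scene pin_center 0.5 [0.5359 0.2172 0.0199]
scene pin_loop 0.64 [0.5333 0.2148 0.059 ]
scene tape 0.55 [ 0.4538 -0.0393 -0.0028]
scene ink 0.85 [ 0.6843  0.3555 -0.0007]
scene squeegee 0.63 [ 0.7171 -0.3899 -0.0025]
hook_grip 0.63 [ 0.5094 -0.2149  0.1871]
stand 0.85 [ 0.4553 -0.3557  0.0049]
stand 0.82 [ 0.5062 -0.2154  0.001 ]
```

View pics/ret3.png

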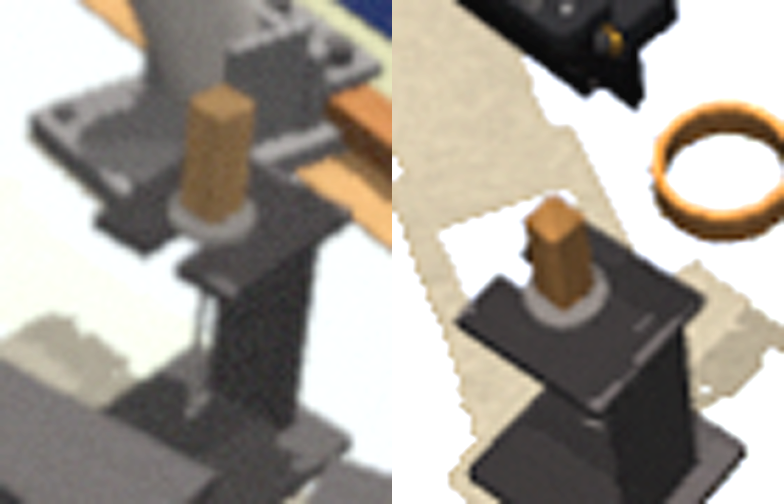

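View pics/w9.png

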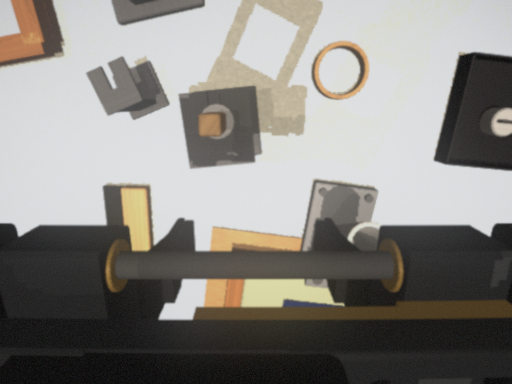

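View pics/fin_scene.png

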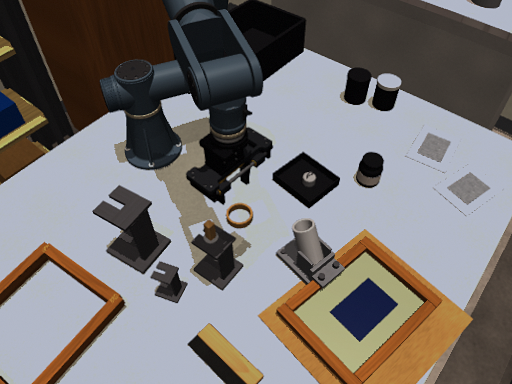

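```bash
python3 -c "
from rig import *
print(hand_in())"
```

```text
the job is handed in; nothing more can be done
None
```

I drew the lock pin out of the bore with the hook, stood it in the black tray free of the hook, and hung the hook back in the slot of the middle-sized stand. The job was handed in at about 31 to 32 s of the 72 s allowed; no verdict came back.

- **Hook fit:** held vertical, the shaft would have met the rim of the leaning barrel with the toe barely through the loop. I pushed the crook against the bore's lower wall so the hook tilted about 4° in the grip, then lowered it beside the loop, moved the toe through and lifted along the bore's axis.
- **Pin out:** the pictures showed the pin hanging clear on the hook, and the wrist force rose by about its weight.
- **Pin in the tray:** the last pictures show it standing about 10 mm from the tray's middle, centre about 20 mm up, with the hook well away. The fingers never came near it.
- **Hook back:** the last pictures show it upright, collar on the plate and gripper open. All three cameras put the handle centre within a few millimetres of the seat, at 185 to 191 mm up (186 expected).
- **Bystanders:** the ink jar, squeegee and tape roll were found where they began, within about 5 mm.
- **Doubtful detections:** in the last round one network call placed the hook's crook in the tray. The pictures and the handle readings contradicted it, so I ignored it.

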